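# Set the stop and press the label holder home in the tray's label rail

## Robot

A 6-joint arm with a two-finger parallel gripper is mounted at the origin on a cart in front of the work surface, level with it; the furniture and walls round the work are solid. World frame = base frame: x ahead of the robot, y to its left, z up, the work surface at z = 0. Lengths are in m, angles in rad, forces in N, time in s.
With the tool pointing down it reaches from about 0.325 to 0.85 m from the base axis. Payload 4.4 kg.
Tool frame: the origin (TCP) lies between the finger pads; the fingertips stand env.tip_reach ahead of it and the grasp point (between the pads) lies 2 mm behind it (env.tip_reach is the distance from the TCP to the fingertips, in m); z points along the fingers, y is the line along which they close (so a half turn about z gives the same grasp; the last joint's range is limited). The gripper opens to 94 mm and grips with 3 to 60 N. Pads are 16 mm wide; open, the fingers measure 119 mm over their backs; the gripper's body (75 mm by 177 mm) begins 78 mm behind the grasp point.
Start: joints at [-1.405, 0.207, 1.542, -0, 1.393, -0.15], TCP at [0.179, -0.547, 0.222] pointing down, gripper open.
Joint ranges: [-2.73, 2.73], [-0.86, 2.22], [0.23, 2.46], [-1.11, 4.25], [0.08, 2.63], [-2.82, 2.82]. Speed limits (rad/s): [2.79, 2.79, 3.14, 3.14, 3.14, 3.14].

## Interface

Orientations are given as a unit quaternion [w, x, y, z].
In Python, from workcell import env gives the robot as it stands.
- The arm moves only by the tool step_arm, never from a script. Its argument "commands" is a list of rows, each an object of numbers: "dx", "dy", "dz": the shift along the tool's x, y, z in cm; "rx", "ry", "rz": the turn, a rotation vector about the tool's x, y, z in degrees; "gripper": the finger opening in cm, from 0 to 9.4. A call has exactly 10 rows; each row shifts and turns the commanded pose from where the row before left it, along the tool's axes as they then stand; what a row does not reach is not made up. A row lasts 1/12 s, in which the tool goes at most 41.7 mm and 7.16 degrees, less where a joint would pass 70% of its speed; a pose out of reach is approached as far as the arm can. A call with a gripper value outside its range is refused whole. The fingers move at their own pace and stop on an object; "force" is the grip in N (left out, the last holds). Time passes only in rows, so rows that do not move let the fingers close, or fill a call up. It gives the time, the measured TCP pose, the force, the opening and the grip force at its end, in the units of the state.
- env.state(): the state, without advancing time (a new reading comes with each control period).
- env.capture(name): name is "scene" or "top" or "wrist"; returns the picture (384x512x3 uint8, red, green, blue); there is no depth.
- env.camera_model(name): a dict with "fx", "fy", "cx", "cy" (pixels), "R" (3x3) and "t" (3): a world point X has camera coordinates R X + t. Camera axes: x right, y down, z forward; pixel columns grow to the right and rows downward; lengths in m; the calibration is good to about 2 mm. The wrist camera is an equidistant fisheye: a pixel r from the principal point sees the ray r / f radians off the axis. A picture is of the moment at which its call begins: read the wrist's pose just before it. camera_model takes no time and is no camera call; for the wrist camera it gives the pose at the moment of the call.
- env.sign_off(): hands the job in; it is judged then, once.
The state is a dict: "time": time; "joint_positions": joint angles; "qd": joint speeds; "joint_torque": joint torques, N m; "tool_pos": TCP position; "eef_rot": TCP orientation; "contact_force": force on the tool from outside, world axes, zero at the start; "torque": the same for the moment, N m; "gripper_width": finger opening in m; "gripper_force": force on a finger pad.
Only numpy, scipy, OpenCV 4.12 (cv2) and the standard library are available. Lean on these libraries where they do the work, as an engineer would, in place of code of your own. Each camera call takes 0.05 s, during which the arm holds its last target. There are 200 camera calls.

## Task

Slide the stop along the label rail of the parts tray until its pointer lines up with the raised mark on the front of the rail. Then take the wide label holder from the wooden stand and push it down behind the rail's lip, upright, to the right of the stop (seen from the front) and close beside it (gap within a centimetre), without ramming it, moving the stop off the mark or disturbing the narrow holder. Its springy seat pushes back: press it down as far as it goes and finish while still holding it pressed home, so that I can lock it.

Things in the scene. Friction and masses are not known exactly. Their poses are not given: they have to be found in the camera images.
- rack: Fixed parts tray, 40 mm high, with an aluminium label rail along its front. Origin on the worktop under the middle of the rail's slot. x: across the slot, from front lip to tray; y: along the rail, to the left seen from the front; z up. Slot y -105 to +105 mm (end caps 54 high), 7 mm wide, open upwards; lip and back wall 46 mm high, flaring out above to a 17 mm wide mouth at 52 mm.
- foot (a joint): Springy seat strip along the whole bottom of the slot: 0 = up (its top 38 mm above the worktop), 0.006 m = pressed fully home (top 32 mm above the worktop). It starts to give at about 3 N, is fully down at about 10 N and springs back when let go.
- stop (a joint): Travel of the sliding stop along the rail in m: 0 = at the left end (rack y = +93 mm), grows towards the right (rack -y) to 0.10. Stiff: it takes about 4 N to slide and stays where it is left.
- stop_grip (a point): Centre of the black upright grip tab of the stop: 12 mm thick (x), 18 wide (y), 62 to 96 mm above the worktop, over the slot's middle; this point 79 mm up, axes as the rack's. Under it a saddle 32 (x) by 20 (y) mm, 54 to 62 mm up, and a 20 mm wide tongue in the slot: the stop's sides are at y -10 and +10 mm. Its steel pointer is in the middle of the saddle's front (y = 0).
- mark_rib (a point): The raised mark: one upright black rib 6 mm wide (y), 34 mm high, standing out 12 mm forwards, on a round steel rivet, fixed on the front of the rail, to the right of the stop at the start. This point is in the middle of the rib, 30 mm above the worktop; axes parallel to the rack's. The stop is set when its pointer is right above the rib (same y along the rail).
- stand: Fixed wooden stand 44 x 200 x 26 mm with a slot 6 mm wide along its y, floor 6 mm above the worktop, in which both label holders stand upright. Origin on the worktop under its centre; z up, the slot along y.
- wide_grip (a point): Wide label holder (loose, about 40 g, white, both faces alike): centre of its finger grip, 12 mm thick (x), 30 wide (y), 44 high (z up). Under it a collar 22 (x) by 30 (y) mm, top 22 mm below this point; then a blade 4 mm thick, 70 mm wide (y), lower edge 62 mm below this point. In the rail this point is 100 mm above the worktop resting on the springy seat, 94 mm pressed home.
- narrow_grip (a point): The narrow label holder, which stays in the stand: the same as the wide one but its blade is only 44 mm wide. Centre of its finger grip. The two holders stand in line, 100 mm apart, and which stands at which end of the stand varies.
Not all that is in view belongs to the job. Leave any orange look-alike of the part that bears wide_grip alone.

How it is judged:
By the outcome, as a careful person would: the job done as asked, in the order asked, and still so for the second after the job is handed in, while the arm keeps its last pose, push and grip.
It also fails if it takes over 67 s, if anything falls off the work surface, if the arm or the gripper's body presses on something with over 40 N, if the wrist force passes 120 N, or if a joint passes its speed limit or range.

## Working session

There is one attempt and no reset: what is moved stays moved. The work goes in short steps, Python scripts to look and compute and a tool call to move; the robot and the scene stay as the last step left them, time stands still between calls to the robot, and variables do not carry over. Pictures are saved under pics/ and viewed, at most 10 in all, crops included, and the job is handed in when it is done.

Besides the shell and the picture viewer there is one more tool, called by a JSON object that holds its "method" and its "body", one argument or row to a line. step_arm: Moves the arm, as the interface text tells. Its arguments: {"type":"object","properties":{"commands":{"type":"array","items":{"type":"object","properties":{"dx":{"type":"number"},"dy":{"type":"number"},"dz":{"type":"number"},"rx":{"type":"number"},"ry":{"type":"number"},"rz":{"type":"number"},"gripper":{"type":"number"}}}},"force":{"type":"number"}},"required":["commands"]}

```bash
mkdir -p pics; ls; cat > h.py <<'E'
import numpy as np, cv2
from workcell import env
def snap(cam,name,crop=None,scale=1):
    im=env.capture(cam)[:,:,::-1]
    cv2.imwrite('pics/raw_'+name,im)
    if crop: x0,y0,x1,y1=crop; im=im[y0:y1,x0:x1]
    cv2.imwrite('pics/'+name,cv2.resize(im,None,fx=scale,fy=scale,interpolation=cv2.INTER_CUBIC))
def ray(m,u,v,fish=False):
    R=np.array(m['R']);t=np.array(m['t'])
    a=(u-m['cx'])/m['fx'];b=(v-m['cy'])/m['fy']
    if fish:
        r=np.hypot(a,b); s=np.sin(r)/r if r>1e-9 else 1
        d=np.array([a*s,b*s,np.cos(r)])
    else: d=np.array([a,b,1.])
    return -R.T@t, R.T@d
def atz(m,u,v,z,fish=False):
    c,d=ray(m,u,v,fish); return c+d*(z-c[2])/d[2]
def proj(m,X):
    p=np.array(m['R'])@X+np.array(m['t']); return m['fx']*p[0]/p[2]+m['cx'],m['fy']*p[1]/p[2]+m['cy']
def tri(obs):
    A=0;b=0
    for m,u,v,f in obs:
        c,d=ray(m,u,v,f); d/=np.linalg.norm(d); P=np.eye(3)-np.outer(d,d); A=A+P; b=b+P@c
    return np.linalg.solve(A,b)
E
python3 - <<'E'
from h import *
a=env.capture("scene")[:,:,::-1];b=env.capture("top")[:,:,::-1]
cv2.imwrite('pics/raw_s.png',a);cv2.imwrite('pics/raw_t.png',b)
cv2.imwrite('pics/s.png',cv2.resize(a,(800,600),interpolation=cv2.INTER_CUBIC));cv2.imwrite('pics/t.png',cv2.resize(b,(800,600),interpolation=cv2.INTER_CUBIC))
for n in("scene","top"):
    m=env.camera_model(n);print(n,m['fx'],-np.array(m['R']).T@m['t'],np.array(m['R'])[2])
s=env.state();print(s['tool_pos'],s['eef_rot'],s['gripper_width'],env.tip_reach,s['time'])
E
```

```text
pics
scene 493.16616217263373 [-0.26017678  1.27460907  0.77230952] [ 0.46137188 -0.77725202 -0.42780285]
top 469.50187988378036 [0.36295485 0.05007679 1.26756566] [ 0.09639727 -0.02249694 -0.99508867]
[ 0.1784519  -0.54588841  0.22142799] [-1.00548245e-03  9.87558222e-01  1.57250588e-01 -2.20600383e-05] 0.09399844668485496 0.017 0.1
```

View pics/s.png

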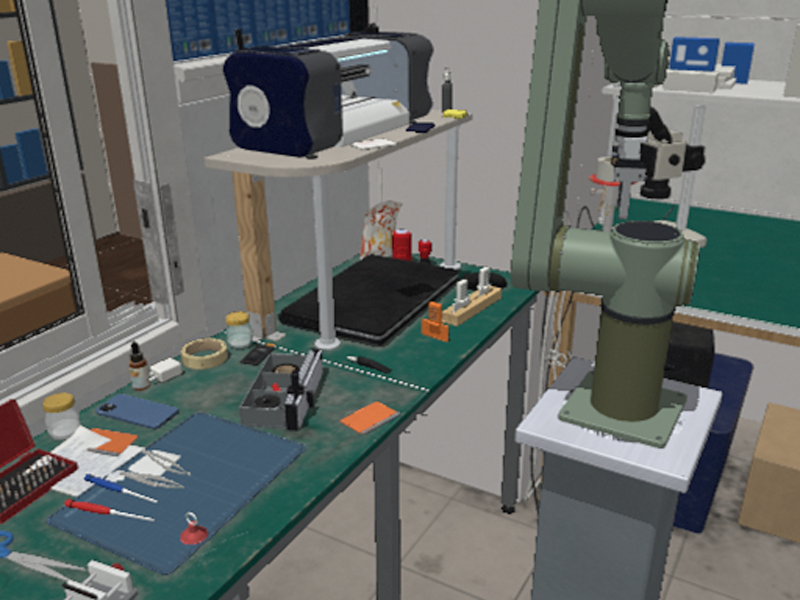

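View pics/t.png

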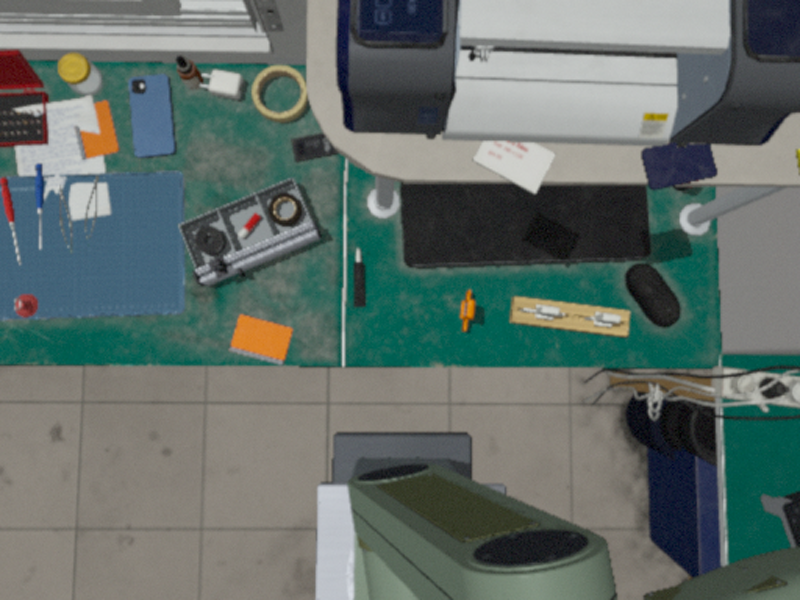

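The scene view shows the grey parts tray (280,390), with the black stop tab at its left end (295,390). The wooden stand (470,300) has two white holders, and an orange look-alike stands beside it (435,320). In the top view the rail runs from (195,280) to (318,232), and the white grips are at (547,311) and (607,320). Next I'll enlarge these.

```bash
python3 - <<'E'
from h import *
t=cv2.imread('pics/raw_t.png');s=cv2.imread('pics/raw_s.png')
def c(im,x,y,w,h): return cv2.resize(im[y:y+h,x:x+w],(400,300),interpolation=cv2.INTER_CUBIC)
top=np.hstack([c(t,112,110,100,75),c(t,320,170,100,75)])
bot=np.hstack([c(s,140,215,80,60),c(s,260,160,80,60)])
cv2.imwrite('pics/m.png',np.vstack([top,bot]))
E
```

```text
(no output)
```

View pics/m.png

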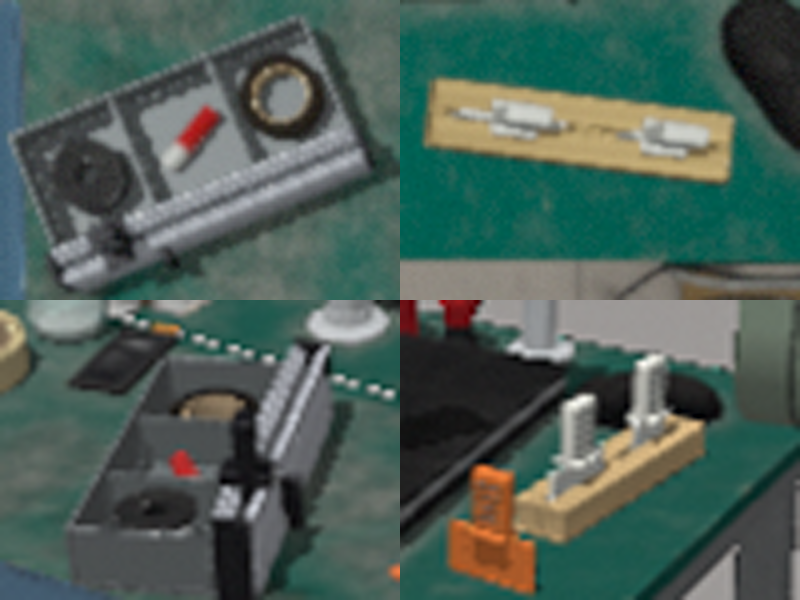

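The crops show the stop tab at top raw (141,168) and the mark rib sticking out of the rail front at raw (155,175). Each holder's blade width is still unclear, so I'll check that with the wrist camera. The orange part is the look-alike, so I'll leave it alone.

```bash
python3 - <<'E'
from h import *
T=env.camera_model("top");S=env.camera_model("scene")
def t(x,y): return 112+x/4,110+y/4
def t2(x,y): return 320+(x-400)/4,170+y/4
def s(x,y): return 140+x/5,215+(y-300)/5
def s2(x,y): return 260+(x-400)/5,160+(y-300)/5
print('stop96',atz(T,*t(116,236),.09), 'tri tabtop',tri([(T,*t(118,236),0),(S,*s(243,412),0)]))
print('rib', atz(T,*t(172,262),.047),atz(S,*s(290,480),.047))
for n,p,z in(('Lback',(50,245),.05),('Lfront',(68,290),.05),('Rfront',(372,165),.05),('Rback',(352,135),.05),('trayTL',(12,133),.04),('trayTR',(303,18),.04)): print(n,atz(T,*t(*p),z))
for n,p,z in(('st TL',(433,78),.026),('BL',(427,146),.026),('TR',(735,113),.026),('BR',(727,182),.026),('gripL',(530,114),.11),('gripR',(680,134),.11)): print(n,atz(T,*t2(*p),z))
print('grip tri',tri([(T,*t2(530,116),0),(S,*s2(578,398),0)]),tri([(T,*t2(682,134),0),(S,*s2(651,358),0)]))
print(s and env.state()['joint_positions'])
E
```

```text
stop96 [0.50980239 0.31476111 0.09      ] tri tabtop [0.51233337 0.31498274 0.09133956]
rib [0.4984345  0.28767825 0.047     ] [0.49444739 0.30398533 0.047     ]
Lback [0.50853736 0.36616678 0.05      ]
Lfront [0.47930123 0.35362511 0.05      ]
Rfront [0.56302346 0.1585935  0.05      ]
Rback [0.58276587 0.17198737 0.05      ]
trayTL [0.58367724 0.39602321 0.04      ]
trayTR [0.66291755 0.20680642 0.04      ]
st TL [ 0.4671056  -0.16843443  0.026     ]
BL [ 0.42180714 -0.16403444  0.026     ]
TR [ 0.44523166 -0.37045988  0.026     ]
BR [ 0.39925145 -0.36397307  0.026     ]
gripL [ 0.43811418 -0.21385485  0.11      ]
gripR [ 0.42635466 -0.30727985  0.11      ]
grip tri [ 0.4384211  -0.21808672  0.09066794] [ 0.42648096 -0.3151272   0.09026291]
[-1.40548939e+00  2.07323132e-01  1.54278055e+00 -2.97016823e-05
  1.39350021e+00 -1.50499918e-01]
```

{"method": "step_arm", "body": {
  "commands": [
    {"dx": 3.2,"dy": -2.0},
    {"dx": 3.2,"dy": -2.0},
    {"dx": 3.2,"dy": -2.0},
    {"dx": 3.2,"dy": -2.0},
    {"dx": 3.2,"dy": -2.0},
    {"dx": 3.2,"dy": -2.0},
    {"dx": 3.2,"dy": -2.0},
    {"dx": 3.2,"dy": -2.0},
    {"dx": 3.2,"dy": -2.0},
    {"dx": 3.2,"dy": -2.0}
  ]
}}

```text
invalid input at $.commands[0]: expected keys dx, dy, dz, rx, ry, rz, gripper
```

{"method": "step_arm", "body": {
  "commands": [
    {"rz": -6.5},
    {"rz": -6.5},
    {"rz": -6.5},
    {"rz": -6.5},
    {"rz": -6.5},
    {"rz": -6.5},
    {"rz": -6.5},
    {"rz": -6.5},
    {"rz": -6.5},
    {"rz": -6.5}
  ]
}}

```text
invalid input at $.commands[0]: expected keys dx, dy, dz, rx, ry, rz, gripper
```

```bash
cat >> h.py <<'E'
from scipy.spatial.transform import Rotation as Ro
def pose():
    s=env.state();q=s['eef_rot'];R=Ro.from_quat([q[1],q[2],q[3],q[0]]).as_matrix();return np.array(s['tool_pos']),R,s
def go(target,theta):
    p,R,s=pose(); th=np.degrees(np.arctan2(R[1,0],R[0,0]))
    print('t',s['time'],'tcp',p.round(4),'th',th.round(2),'F',np.round(s['contact_force'],1),'w',round(s['gripper_width'],4),round(s['gripper_force'],1))
    print('cm in tool axes now',(R.T@(np.array(target)-p)*100).round(2),'rz',round(th-theta,2))
E
python3 - <<'E'
from h import *
p,R,s=pose();m=env.camera_model("wrist");snap("wrist","w1.png",None,1.5625)
c,d=-np.array(m['R']).T@m['t'],np.array(m['R'])[2]
print('cam in tool',R.T@(c-p),R.T@d,m['fx'])
go([.438,-.218,.2],83.8)
print(s['joint_positions'])
E
```

```text
cam in tool [ 0.07881897  0.00040309 -0.16200226] [-2.68602189e-01  4.82315527e-04  9.63251074e-01] 297.3186396354542
t 0.15 tcp [ 0.1785 -0.546   0.2216] th 18.09 F [ 0.  -0.6  0.4] w 0.0939 0.0
cm in tool axes now [ 34.86 -23.11   2.2 ] rz -65.71
[-1.40548939e+00  2.07323132e-01  1.54278055e+00 -2.97016823e-05
  1.39350021e+00 -1.50499918e-01]
```

View pics/w1.png

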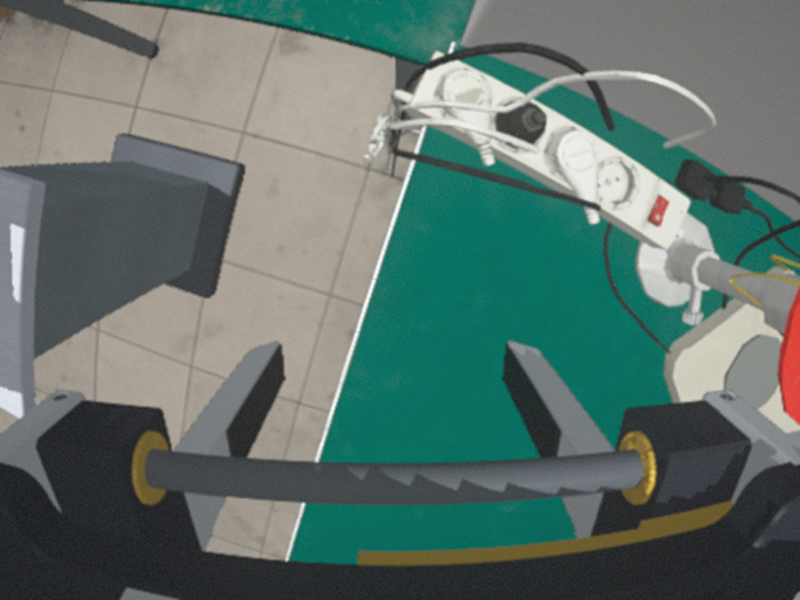

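The wrist view shows only the floor and a power strip. Every key is required in each row, so I'll resend the move in full.

{"method": "step_arm", "body": {
  "commands": [
    {"dx": 3.0,"dy": -1.0,"dz": -0.3,"rx": 0,"ry": 0,"rz": 0,"gripper": 9.4},
    {"dx": 3.0,"dy": -1.0,"dz": -0.3,"rx": 0,"ry": 0,"rz": 0,"gripper": 9.4},
    {"dx": 3.0,"dy": -1.0,"dz": -0.3,"rx": 0,"ry": 0,"rz": 0,"gripper": 9.4},
    {"dx": 3.0,"dy": -1.0,"dz": -0.3,"rx": 0,"ry": 0,"rz": 0,"gripper": 9.4},
    {"dx": 3.0,"dy": -1.0,"dz": -0.3,"rx": 0,"ry": 0,"rz": 0,"gripper": 9.4},
    {"dx": 3.0,"dy": -1.0,"dz": -0.3,"rx": 0,"ry": 0,"rz": 0,"gripper": 9.4},
    {"dx": 3.0,"dy": -1.0,"dz": -0.3,"rx": 0,"ry": 0,"rz": 0,"gripper": 9.4},
    {"dx": 3.0,"dy": -1.0,"dz": -0.3,"rx": 0,"ry": 0,"rz": 0,"gripper": 9.4},
    {"dx": 3.0,"dy": -1.0,"dz": -0.3,"rx": 0,"ry": 0,"rz": 0,"gripper": 9.4},
    {"dx": 3.0,"dy": -1.0,"dz": -0.3,"rx": 0,"ry": 0,"rz": 0,"gripper": 9.4}
  ]
}}

```text
time: 0.98
tool_pos: [0.4336, -0.357, 0.2522]
eef_rot: [-0.0, 0.988, 0.157, -0.0]
contact_force: [0.5, -0.9, -0.8]
gripper_width: 0.0939
gripper_force: 0.0
```

{"method": "step_arm", "body": {
  "commands": [
    {"dx": 0,"dy": 0,"dz": 0,"rx": 0,"ry": 0,"rz": -6.6,"gripper": 9.4},
    {"dx": 0,"dy": 0,"dz": 0,"rx": 0,"ry": 0,"rz": -6.6,"gripper": 9.4},
    {"dx": 0,"dy": 0,"dz": 0,"rx": 0,"ry": 0,"rz": -6.6,"gripper": 9.4},
    {"dx": 0,"dy": 0,"dz": 0,"rx": 0,"ry": 0,"rz": -6.6,"gripper": 9.4},
    {"dx": 0,"dy": 0,"dz": 0,"rx": 0,"ry": 0,"rz": -6.6,"gripper": 9.4},
    {"dx": 0,"dy": 0,"dz": 0,"rx": 0,"ry": 0,"rz": -6.6,"gripper": 9.4},
    {"dx": 0,"dy": 0,"dz": 0,"rx": 0,"ry": 0,"rz": -6.6,"gripper": 9.4},
    {"dx": 0,"dy": 0,"dz": 0,"rx": 0,"ry": 0,"rz": -6.6,"gripper": 9.4},
    {"dx": 0,"dy": 0,"dz": 0,"rx": 0,"ry": 0,"rz": -6.6,"gripper": 9.4},
    {"dx": 0,"dy": 0,"dz": 0,"rx": 0,"ry": 0,"rz": 0,"gripper": 9.4}
  ]
}}

```text
time: 1.82
tool_pos: [0.4325, -0.3581, 0.252]
eef_rot: [-0.0, 0.779, 0.627, -0.0]
contact_force: [-0.0, 0.8, -0.5]
gripper_width: 0.0939
gripper_force: 0.0
```

```bash
cat > w.py <<'E'
import sys,pickle
from h import *
n=sys.argv[1]; crop=eval(sys.argv[2]) if len(sys.argv)>2 else None; sc=float(sys.argv[3]) if len(sys.argv)>3 else 1.5625
m=env.camera_model("wrist"); snap("wrist",n+".png",crop,sc); pickle.dump((m,pose()[0],pose()[1]),open('pics/'+n+'.pkl','wb'))
go([.51,.315,.25],113)
E
python3 w.py w2
```

```text
t 1.8667 tcp [ 0.4325 -0.3581  0.252 ] th 77.36 F [ 0.7 -0.5 -0.4] w 0.0937 0.0
cm in tool axes now [67.38 -7.17  0.24] rz -35.64
```

View pics/w2.png

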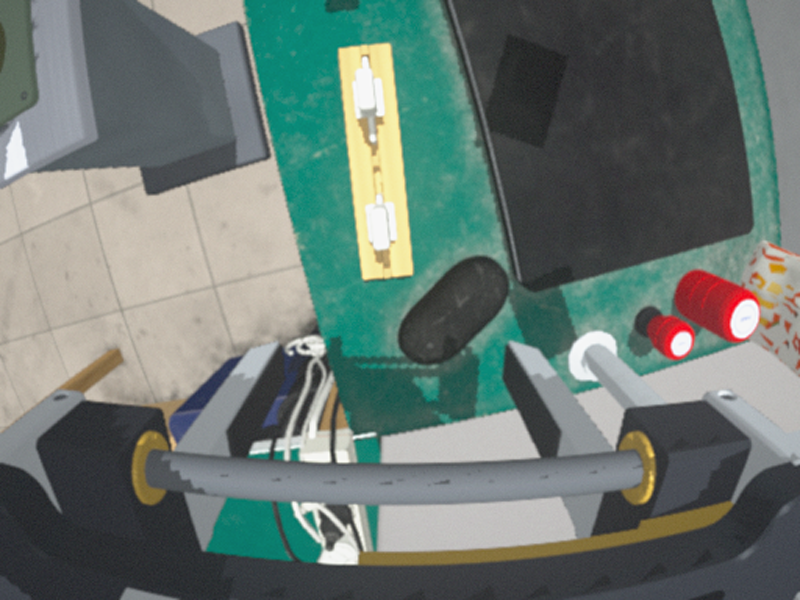

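The stand is at (340-412, 45-278) with two holders, the far one at (368,90) and the near one at (380,225). The far one's blade runs well past its collar, to (373,140), which suggests it is the wide one. I'll enlarge to confirm.

```bash
python3 - <<'E'
import cv2
im=cv2.imread('pics/raw_w2.png')[22:187,190:290]
cv2.imwrite('pics/w2c.png',cv2.rotate(cv2.resize(im,None,fx=4.8,fy=4.8,interpolation=cv2.INTER_CUBIC),cv2.ROTATE_90_CLOCKWISE))
E
```

```text
(no output)
```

View pics/w2c.png

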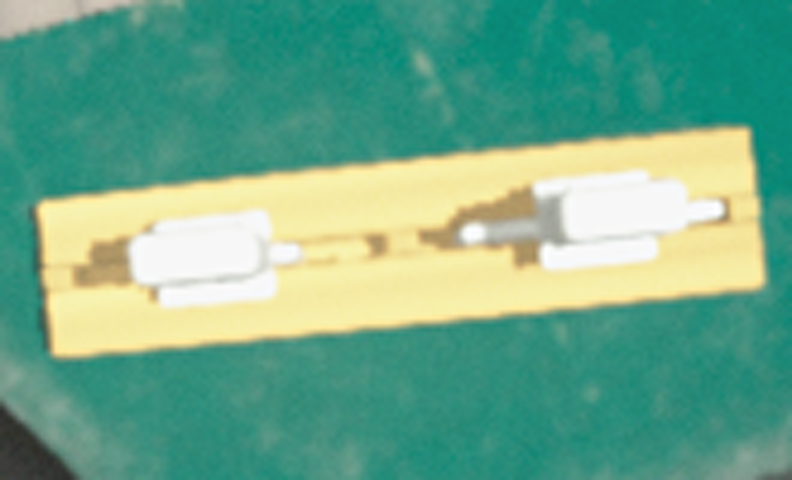

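In the rotated crop, the right holder (the far one, at the +y end) has a blade 265 px (about 72 mm) long from (460,235) to (725,210). The left one's blade hardly shows past its collar, so the wide holder is the one at the stand's +y end.

```bash
python3 - <<'E'
from h import *
import pickle
m,p,R=pickle.load(open('pics/w2.pkl','rb'))
f=lambda x,y,z:atz(m,190+y/4.8,22+(792-x)/4.8,z,True)
for n,a in dict(nearF=(40,203,.026),nearB=(50,357,.026),farF=(750,128,.026),farB=(765,288,.026),wgrip=(624,209,.09),ngrip=(195,257,.09),bl1=(460,234,.036),bl2=(726,209,.036),col=(598,222,.046)).items(): print(n,f(*a).round(4))
E
```

```text
nearF [ 0.405 -0.366  0.026]
nearB [ 0.4476 -0.3725  0.026 ]
farF [ 0.4287 -0.1684  0.026 ]
farB [ 0.4716 -0.1743  0.026 ]
wgrip [ 0.4436 -0.221   0.09  ]
ngrip [ 0.4327 -0.3194  0.09  ]
bl1 [ 0.4394 -0.2555  0.036 ]
bl2 [ 0.4485 -0.1832  0.036 ]
col [ 0.4445 -0.2203  0.046 ]
```

{"method": "step_arm", "body": {
  "commands": [
    {"dx": 4.0,"dy": -0.4,"dz": 0,"rx": 0,"ry": 0,"rz": 0,"gripper": 9.4},
    {"dx": 4.0,"dy": -0.4,"dz": 0,"rx": 0,"ry": 0,"rz": 0,"gripper": 9.4},
    {"dx": 4.0,"dy": -0.4,"dz": 0,"rx": 0,"ry": 0,"rz": 0,"gripper": 9.4},
    {"dx": 4.0,"dy": -0.4,"dz": 0,"rx": 0,"ry": 0,"rz": 0,"gripper": 9.4},
    {"dx": 4.0,"dy": -0.4,"dz": 0,"rx": 0,"ry": 0,"rz": 0,"gripper": 9.4},
    {"dx": 4.0,"dy": -0.4,"dz": 0,"rx": 0,"ry": 0,"rz": 0,"gripper": 9.4},
    {"dx": 4.0,"dy": -0.4,"dz": 0,"rx": 0,"ry": 0,"rz": 0,"gripper": 9.4},
    {"dx": 4.0,"dy": -0.4,"dz": 0,"rx": 0,"ry": 0,"rz": 0,"gripper": 9.4},
    {"dx": 4.0,"dy": -0.4,"dz": 0,"rx": 0,"ry": 0,"rz": 0,"gripper": 9.4},
    {"dx": 4.0,"dy": -0.4,"dz": 0,"rx": 0,"ry": 0,"rz": 0,"gripper": 9.4}
  ]
}}

```text
time: 2.7
tool_pos: [0.48, 0.0428, 0.2526]
eef_rot: [0.0, 0.781, 0.625, 0.0]
contact_force: [0.2, 0.6, -0.4]
gripper_width: 0.0939
gripper_force: 0.0
```

{"method": "step_arm", "body": {
  "commands": [
    {"dx": 0,"dy": 0,"dz": 0,"rx": 0,"ry": 0,"rz": -7.0,"gripper": 9.4},
    {"dx": 0,"dy": 0,"dz": 0,"rx": 0,"ry": 0,"rz": -7.0,"gripper": 9.4},
    {"dx": 0,"dy": 0,"dz": 0,"rx": 0,"ry": 0,"rz": -7.0,"gripper": 9.4},
    {"dx": 0,"dy": 0,"dz": 0,"rx": 0,"ry": 0,"rz": -7.0,"gripper": 9.4},
    {"dx": 0,"dy": 0,"dz": 0,"rx": 0,"ry": 0,"rz": -7.0,"gripper": 9.4},
    {"dx": 0,"dy": 0,"dz": 0,"rx": 0,"ry": 0,"rz": 0,"gripper": 9.4},
    {"dx": 0,"dy": 0,"dz": 0,"rx": 0,"ry": 0,"rz": 0,"gripper": 9.4},
    {"dx": 0,"dy": 0,"dz": 0,"rx": 0,"ry": 0,"rz": 0,"gripper": 9.4},
    {"dx": 0,"dy": 0,"dz": 0,"rx": 0,"ry": 0,"rz": 0,"gripper": 9.4},
    {"dx": 0,"dy": 0,"dz": 0,"rx": 0,"ry": 0,"rz": 0,"gripper": 9.4}
  ]
}}

```text
time: 3.53
tool_pos: [0.4802, 0.0407, 0.2524]
eef_rot: [-0.0, 0.556, 0.831, -0.0]
contact_force: [0.1, 0.6, 0.5]
gripper_width: 0.0941
gripper_force: 0.0
```

```bash
python3 -c "
from h import *
go([.54,.22,.22],113)"
```

```text
t 3.5333 tcp [0.4802 0.0407 0.2524] th 112.39 F [0.1 0.6 0.5] w 0.0941 0.0
cm in tool axes now [14.3  12.36  3.24] rz -0.61
```

```bash
python3 - <<'E'
from h import *
T=env.camera_model("top");S=env.camera_model("scene");k=1.5625
b=atz(S,327/k,345/k,0);print('post',b,atz(T,383/k,203/k,0))
hs=min(np.arange(.2,.8,.005),key=lambda h:abs(proj(S,b+[0,0,h])[1]-180/k));print('h',hs)
for p in((450,183),(385,172),(340,145),(312,100)):print(atz(T,p[0]/k,p[1]/k,hs).round(3))
E
```

```text
post [0.62851719 0.05868034 0.        ] [0.63141999 0.05428855 0.        ]
h 0.37000000000000016
[ 0.579 -0.03   0.37 ]
[0.592 0.051 0.37 ]
[0.626 0.107 0.37 ]
[0.684 0.143 0.37 ]
```

{"method": "step_arm", "body": {
  "commands": [
    {"dx": 2.2,"dy": 0,"dz": 0,"rx": 0,"ry": 0,"rz": 0,"gripper": 9.4},
    {"dx": 2.2,"dy": 0,"dz": 0,"rx": 0,"ry": 0,"rz": -0.6,"gripper": 9.4},
    {"dx": 2.2,"dy": 1.5,"dz": 0,"rx": 0,"ry": 0,"rz": 0,"gripper": 9.4},
    {"dx": 2.2,"dy": 2,"dz": 0,"rx": 0,"ry": 0,"rz": 0,"gripper": 9.4},
    {"dx": 2.2,"dy": 2,"dz": 1,"rx": 0,"ry": 0,"rz": 0,"gripper": 9.4},
    {"dx": 2,"dy": 2,"dz": 1,"rx": 0,"ry": 0,"rz": 0,"gripper": 9.4},
    {"dx": 0,"dy": 2,"dz": 2,"rx": 0,"ry": 0,"rz": 0,"gripper": 9.4},
    {"dx": 0,"dy": 2,"dz": 1,"rx": 0,"ry": 0,"rz": 0,"gripper": 9.4},
    {"dx": 0,"dy": 0,"dz": 0,"rx": 0,"ry": 0,"rz": 0,"gripper": 9.4},
    {"dx": 0,"dy": 0,"dz": 0,"rx": 0,"ry": 0,"rz": 0,"gripper": 9.4}
  ]
}}

```text
time: 4.37
tool_pos: [0.5351, 0.2057, 0.2013]
eef_rot: [-0.001, 0.551, 0.834, -0.001]
contact_force: [-0.4, -0.5, -1.2]
gripper_width: 0.0939
gripper_force: 0.0
```

```bash
python3 w.py w3 "(100,0,420,240)" 2.5
```

```text
t 4.4167 tcp [0.5351 0.2055 0.2023] th 113.06 F [0.5 0.1 0.3] w 0.094 0.0
cm in tool axes now [11.06  1.97 -4.77] rz 0.06
```

View pics/w3.png

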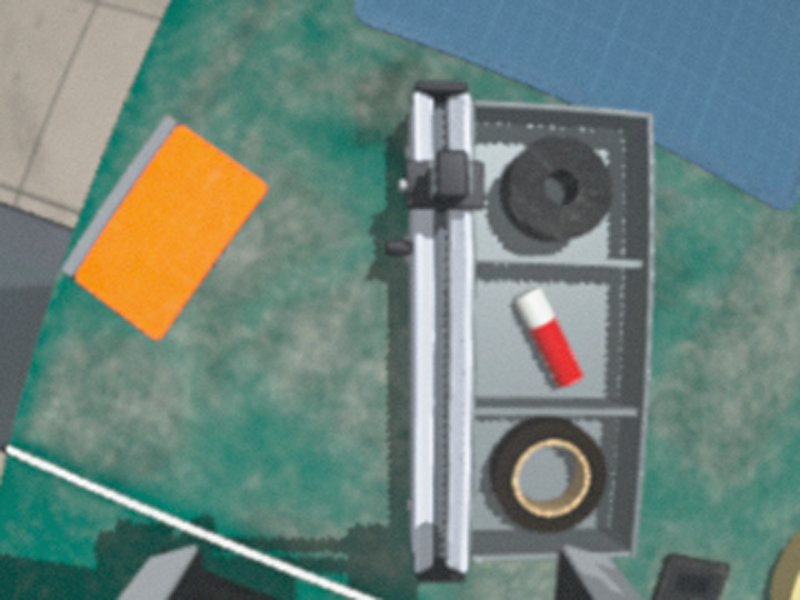

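The stop's saddle is at (405-483, 162-208), its steel pointer at (403,186) and its grip top at (455,172). The rib is at (398,247) and the rail end caps are at (441,88) and (440,572).

```bash
python3 - <<'E'
from h import *
import pickle
m,p,R=pickle.load(open('pics/w3.pkl','rb'))
f=lambda x,y,z:atz(m,100+x/2.5,y/2.5,z,True)[:2]
P={n:f(*a) for n,a in dict(capL=(442,81,.054),capR=(440,581,.054),point=(403,186,.055),saddle1=(443,162,.062),saddle2=(443,208,.062),grip=(454,174,.096),rib=(397,247,.047),tf=(474,104,.040),tb=(652,113,.040),slotA=(440,120,.05),slotB=(440,500,.05),lipA=(414,120,.052),lipB=(413,500,.052),bkA=(470,120,.052),bkB=(468,500,.052)).items()}
for n in P: print(n,P[n].round(4))
d=P['slotA']-P['slotB'];y=d/np.linalg.norm(d);x=np.array([y[1],-y[0]]);print('yaw',np.degrees(np.arctan2(x[1],x[0])),'y',y, 'lipyaw',[np.degrees(np.arctan2(-(P[a+'A']-P[a+'B'])[0],(P[a+'A']-P[a+'B'])[1])) for a in('lip','bk')])
o=(P['capL']+P['capR'])/2
for n in P: q=P[n]-o; print(n,(q@x*1e3).round(1),(q@y*1e3).round(1))
g=P['grip'];go([*g,.086],113)
E
```

```text
capL [0.4963 0.3633]
capR [0.5834 0.1632]
point [0.4994 0.3149]
saddle1 [0.5102 0.3296]
saddle2 [0.5177 0.3122]
grip [0.5149 0.3213]
rib [0.5072 0.2908]
tf [0.5125 0.3633]
tb [0.5863 0.3974]
slotA [0.5021 0.3481]
slotB [0.5681 0.1973]
lipA [0.4924 0.3432]
lipB [0.5568 0.1932]
bkA [0.5135 0.3529]
bkB [0.5792 0.2027]
yaw 23.6472514702854 y [-0.40110461  0.91603225] lipyaw [np.float64(23.242469040378964), np.float64(23.625713371277925)]
capL 0.2 109.1
capR -0.2 -109.1
point -16.4 63.5
saddle1 -0.5 72.7
saddle2 -0.7 53.7
grip 0.5 63.2
rib -18.9 38.3
tf 15.1 102.5
tb 96.4 104.2
slotA -0.5 92.8
slotB -0.5 -71.8
lipA -11.4 92.2
lipB -12.6 -71.0
bkA 11.8 92.6
bkB 11.7 -71.3
t 4.4167 tcp [0.5351 0.2055 0.2023] th 113.06 F [0.5 0.1 0.3] w 0.094 0.0
cm in tool axes now [11.45  2.7  11.63] rz 0.06
```

{"method": "step_arm", "body": {
  "commands": [
    {"dx": 3,"dy": 0.7,"dz": 0,"rx": 0,"ry": 0,"rz": -0.5,"gripper": 5},
    {"dx": 3,"dy": 1,"dz": 0,"rx": 0,"ry": 0,"rz": 0,"gripper": 5},
    {"dx": 3,"dy": 1,"dz": 0,"rx": 0,"ry": 0,"rz": 0,"gripper": 5},
    {"dx": 2.4,"dy": 0,"dz": 0,"rx": 0,"ry": 0,"rz": 0,"gripper": 5},
    {"dx": 0,"dy": 0,"dz": 2,"rx": 0,"ry": 0,"rz": 0,"gripper": 5},
    {"dx": 0,"dy": 0,"dz": 2,"rx": 0,"ry": 0,"rz": 0,"gripper": 5},
    {"dx": 0,"dy": 0,"dz": 2,"rx": 0,"ry": 0,"rz": 0,"gripper": 5},
    {"dx": 0,"dy": 0,"dz": 0,"rx": 0,"ry": 0,"rz": 0,"gripper": 5},
    {"dx": 0,"dy": 0,"dz": 0,"rx": 0,"ry": 0,"rz": 0,"gripper": 5},
    {"dx": 0,"dy": 0,"dz": 0,"rx": 0,"ry": 0,"rz": 0,"gripper": 5}
  ]
}}

```text
time: 5.25
tool_pos: [0.5157, 0.3209, 0.1445]
eef_rot: [0.001, 0.548, 0.836, 0.001]
contact_force: [0.4, -0.6, 0.0]
gripper_width: 0.0499
gripper_force: 0.0
```

```bash
python3 -c "
from h import *
go([.5149,.3213,.086],113.5)"
```

```text
t 5.25 tcp [0.5157 0.3209 0.1445] th 113.54 F [ 0.4 -0.6  0. ] w 0.0499 0.0
cm in tool axes now [ 0.06 -0.08  5.85] rz 0.04
```

{"method": "step_arm", "body": {
  "commands": [
    {"dx": 0,"dy": -0.1,"dz": 1.5,"rx": 0,"ry": 0,"rz": 0,"gripper": 5},
    {"dx": 0,"dy": 0,"dz": 1.5,"rx": 0,"ry": 0,"rz": 0,"gripper": 5},
    {"dx": 0,"dy": 0,"dz": 1.5,"rx": 0,"ry": 0,"rz": 0,"gripper": 5},
    {"dx": 0,"dy": 0,"dz": 1.3,"rx": 0,"ry": 0,"rz": 0,"gripper": 5},
    {"dx": 0,"dy": 0,"dz": 0,"rx": 0,"ry": 0,"rz": 0,"gripper": 1},
    {"dx": 0,"dy": 0,"dz": 0,"rx": 0,"ry": 0,"rz": 0,"gripper": 0.5},
    {"dx": 0,"dy": 0,"dz": 0,"rx": 0,"ry": 0,"rz": 0,"gripper": 0.5},
    {"dx": 0,"dy": 0,"dz": 0,"rx": 0,"ry": 0,"rz": 0,"gripper": 0.5},
    {"dx": 0,"dy": 0,"dz": 0,"rx": 0,"ry": 0,"rz": 0,"gripper": 0.5},
    {"dx": 0,"dy": 0,"dz": 0,"rx": 0,"ry": 0,"rz": 0,"gripper": 0.5}
  ],
  "force": 30
}}

```text
time: 6.08
tool_pos: [0.5145, 0.3209, 0.0854]
eef_rot: [0.0, 0.548, 0.837, 0.001]
contact_force: [0.6, 0.0, 0.3]
gripper_width: 0.0129
gripper_force: 0.0
```

```bash
python3 -c "
from h import *
go([.5149,.3213,.086],113.5)"
```

```text
t 6.0833 tcp [0.5145 0.3209 0.0854] th 113.6 F [0.6 0.  0.3] w 0.0129 0.0
cm in tool axes now [ 0.02  0.05 -0.06] rz 0.1
```

{"method": "step_arm", "body": {
  "commands": [
    {"dx": 0,"dy": 0,"dz": 0,"rx": 0,"ry": 0,"rz": 0,"gripper": 0.5},
    {"dx": 0,"dy": 0,"dz": 0,"rx": 0,"ry": 0,"rz": 0,"gripper": 0.5},
    {"dx": 0,"dy": 0,"dz": 0,"rx": 0,"ry": 0,"rz": 0,"gripper": 0.5},
    {"dx": -0.5,"dy": 0,"dz": 0,"rx": 0,"ry": 0,"rz": 0,"gripper": 0.5},
    {"dx": -0.5,"dy": 0,"dz": 0,"rx": 0,"ry": 0,"rz": 0,"gripper": 0.5},
    {"dx": -0.5,"dy": 0,"dz": 0,"rx": 0,"ry": 0,"rz": 0,"gripper": 0.5},
    {"dx": -0.5,"dy": 0,"dz": 0,"rx": 0,"ry": 0,"rz": 0,"gripper": 0.5},
    {"dx": -0.5,"dy": 0,"dz": 0,"rx": 0,"ry": 0,"rz": 0,"gripper": 0.5},
    {"dx": 0,"dy": 0,"dz": 0,"rx": 0,"ry": 0,"rz": 0,"gripper": 0.5},
    {"dx": 0,"dy": 0,"dz": 0,"rx": 0,"ry": 0,"rz": 0,"gripper": 0.5}
  ]
}}

```text
time: 6.92
tool_pos: [0.5237, 0.2982, 0.0853]
eef_rot: [-0.0, 0.548, 0.837, 0.0]
contact_force: [-3.7, 0.7, 5.4]
gripper_width: 0.012
gripper_force: 30.0
```

```bash
python3 -c "
from h import *
go([.5145+.025*.3987,.3209-.025*.917,.0854],113.5)"
```

```text
t 6.9167 tcp [0.5237 0.2982 0.0853] th 113.59 F [-3.7  0.7  5.4] w 0.012 30.0
cm in tool axes now [-0.05  0.06 -0.01] rz 0.09
```

{"method": "step_arm", "body": {
  "commands": [
    {"dx": 0,"dy": 0,"dz": 0,"rx": 0,"ry": 0,"rz": 0,"gripper": 5},
    {"dx": 0,"dy": 0,"dz": 0,"rx": 0,"ry": 0,"rz": 0,"gripper": 5},
    {"dx": 0,"dy": 0,"dz": 0,"rx": 0,"ry": 0,"rz": 0,"gripper": 5},
    {"dx": 0,"dy": 0,"dz": -2,"rx": 0,"ry": 0,"rz": 0,"gripper": 5},
    {"dx": 0,"dy": 0,"dz": -3,"rx": 0,"ry": 0,"rz": 0,"gripper": 5},
    {"dx": -3,"dy": 0,"dz": -2.5,"rx": 0,"ry": 0,"rz": 0,"gripper": 5},
    {"dx": -3,"dy": 0,"dz": 0,"rx": 0,"ry": 0,"rz": 0,"gripper": 5},
    {"dx": -3,"dy": 0,"dz": 0,"rx": 0,"ry": 0,"rz": 0,"gripper": 5},
    {"dx": 0,"dy": 0,"dz": 0,"rx": 0,"ry": 0,"rz": 0,"gripper": 5},
    {"dx": 0,"dy": 0,"dz": 0,"rx": 0,"ry": 0,"rz": 0,"gripper": 5}
  ]
}}

```text
time: 7.75
tool_pos: [0.5604, 0.214, 0.1592]
eef_rot: [-0.0, 0.549, 0.836, 0.0]
contact_force: [-0.4, -0.1, -0.4]
gripper_width: 0.0499
gripper_force: 0.0
```

```bash
python3 w.py w4 "(200,50,360,170)" 5
```

```text
t 7.8 tcp [0.5598 0.215  0.1589] th 113.51 F [-0.9  0.1 -1.2] w 0.0501 0.0
cm in tool axes now [11.16 -0.58 -9.1 ] rz 0.51
```

View pics/w4.png

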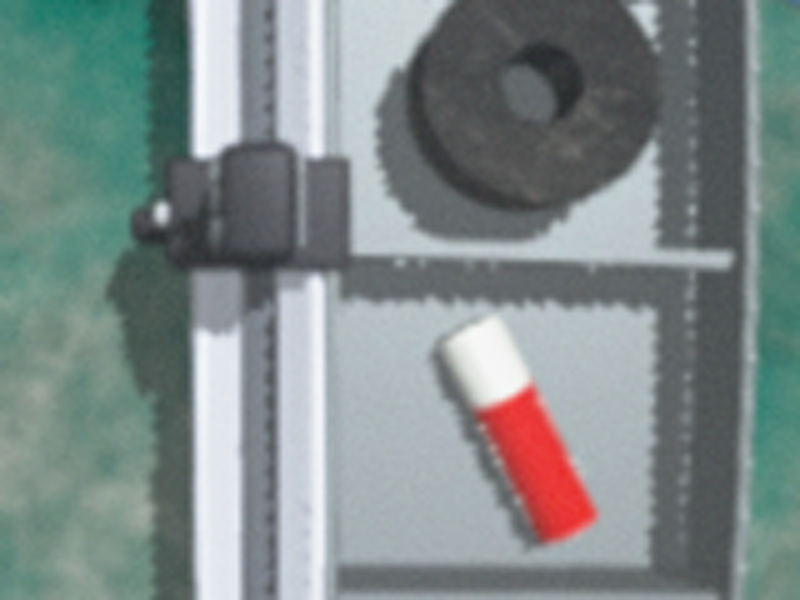

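The stop's saddle now spans rows 157-268 (centre about 212), with its pointer at (160,212). The rib shows just under it at (148,223), spanning rows 204-243. I'll work out the offset.

```bash
python3 - <<'E'
from h import *
import pickle
m,p,R=pickle.load(open('pics/w4.pkl','rb'))
y=np.array([-.400,.9165]);x=np.array([y[1],-y[0]]);o=np.array([.53985,.26325])
f=lambda u,v,z:atz(m,200+u/5,50+v/5,z,True)[:2]-o
for n,a in dict(sad1=(260,157,.062),sad2=(260,268,.062),point=(160,212,.056),rib=(144,223,.047),rib1=(144,204,.047),rib2=(144,243,.047),slot1=(260,40,.05),slot2=(258,550,.05)).items():
    q=f(*a); print(n,(q@x*1e3).round(1),(q@y*1e3).round(1))
im=cv2.imread('pics/raw_w4.png');print(im[84:104,226:236].mean(2).round().astype(int))
E
```

```text
sad1 0.3 49.0
sad2 0.3 29.6
point -17.2 39.9
rib -20.7 38.4
rib1 -20.7 41.9
rib2 -20.8 34.7
slot1 0.4 71.9
slot2 -0.2 -22.1
[[108 110 111 103  87  80  74  68  83  94]
 [107 109 106  90  76  79  74  68  81  92]
 [111 105 104  94  88  79  74  70  82  93]
 [112 109 111 104  95  80  75  70  78  88]
 [108 111 112 106  89  83  76  63  78  90]
 [115 116 113  97  79  85  87  73  78  89]
 [117 115 110  90  90 123 145 110  85  86]
 [112 100  90  87 108 178 211 166 101  85]
 [ 99  85  80  77 113 191 216 169 101  83]
 [ 86  82  85  74 111 178 199 156  95  82]
 [ 80  77  80  82  94 134 156 121  82  75]
 [ 78  67  73  73  72  85  95  82  72  66]
 [ 80  66  67  61  53  55  56  61  63  60]
 [ 90  66  56  50  47  51  48  59  67  73]
 [102  81  62  59  57  58  54  58  72  80]
 [103  80  73  71  70  72  71  67  76  73]
 [ 87  81  77  77  81  78  71  63  68  68]
 [ 78  79  76  76  79  81  80  65  63  60]
 [ 74  75  77  77  76  77  80  70  64  55]
 [ 81  78  80  73  80  80  77  74  68  64]]
```

{"method": "step_arm", "body": {
  "commands": [
    {"dx": 3,"dy": 0,"dz": 0,"rx": 0,"ry": 0,"rz": 0,"gripper": 5},
    {"dx": 3,"dy": 0,"dz": 0,"rx": 0,"ry": 0,"rz": 0,"gripper": 5},
    {"dx": 3,"dy": 0,"dz": 1.5,"rx": 0,"ry": 0,"rz": 0,"gripper": 5},
    {"dx": 0,"dy": 0,"dz": 2,"rx": 0,"ry": 0,"rz": 0,"gripper": 5},
    {"dx": 0,"dy": 0,"dz": 2,"rx": 0,"ry": 0,"rz": 0,"gripper": 5},
    {"dx": 0,"dy": 0,"dz": 1.6,"rx": 0,"ry": 0,"rz": 0,"gripper": 5},
    {"dx": 0,"dy": 0,"dz": 0.2,"rx": 0,"ry": 0,"rz": 0,"gripper": 5},
    {"dx": 0,"dy": 0,"dz": 0,"rx": 0,"ry": 0,"rz": 0,"gripper": 5},
    {"dx": 0,"dy": 0,"dz": 0,"rx": 0,"ry": 0,"rz": 0,"gripper": 0.5},
    {"dx": 0,"dy": 0,"dz": 0,"rx": 0,"ry": 0,"rz": 0,"gripper": 0.5}
  ]
}}

```text
time: 8.63
tool_pos: [0.5248, 0.2984, 0.0879]
eef_rot: [0.001, 0.547, 0.837, 0.001]
contact_force: [0.8, 0.1, -0.2]
gripper_width: 0.0401
gripper_force: 0.0
```

{"method": "step_arm", "body": {
  "commands": [
    {"dx": 0,"dy": 0,"dz": 0,"rx": 0,"ry": 0,"rz": 0,"gripper": 0.5},
    {"dx": 0,"dy": 0,"dz": 0,"rx": 0,"ry": 0,"rz": 0,"gripper": 0.5},
    {"dx": 0,"dy": 0,"dz": 0,"rx": 0,"ry": 0,"rz": 0,"gripper": 0.5},
    {"dx": 0,"dy": 0,"dz": 0,"rx": 0,"ry": 0,"rz": 0,"gripper": 0.5},
    {"dx": 0,"dy": 0,"dz": 0,"rx": 0,"ry": 0,"rz": 0,"gripper": 0.5},
    {"dx": 0,"dy": 0,"dz": 0,"rx": 0,"ry": 0,"rz": 0,"gripper": 0.5},
    {"dx": 0,"dy": 0,"dz": 0,"rx": 0,"ry": 0,"rz": 0,"gripper": 0.5},
    {"dx": 0,"dy": 0,"dz": 0,"rx": 0,"ry": 0,"rz": 0,"gripper": 0.5},
    {"dx": 0,"dy": 0,"dz": 0,"rx": 0,"ry": 0,"rz": 0,"gripper": 0.5},
    {"dx": 0,"dy": 0,"dz": 0,"rx": 0,"ry": 0,"rz": 0,"gripper": 0.5}
  ]
}}

```text
time: 9.47
tool_pos: [0.524, 0.2976, 0.0869]
eef_rot: [0.0, 0.548, 0.837, -0.0]
contact_force: [-1.7, -0.2, 5.0]
gripper_width: 0.0119
gripper_force: 30.0
```

```bash
python3 -c "
from h import *
go([.5237,.2982,.0853],113.5)"
```

```text
t 9.4667 tcp [0.524  0.2976 0.0869] th 113.6 F [-1.7 -0.2  5. ] w 0.0119 30.0
cm in tool axes now [ 0.07 -0.01  0.16] rz 0.1
```

{"method": "step_arm", "body": {
  "commands": [
    {"dx": -0.1,"dy": 0,"dz": 0,"rx": 0,"ry": 0,"rz": 0,"gripper": 0.5},
    {"dx": 0,"dy": 0,"dz": 0,"rx": 0,"ry": 0,"rz": 0,"gripper": 0.5},
    {"dx": 0,"dy": 0,"dz": 0,"rx": 0,"ry": 0,"rz": 0,"gripper": 0.5},
    {"dx": 0,"dy": 0,"dz": 0,"rx": 0,"ry": 0,"rz": 0,"gripper": 5},
    {"dx": 0,"dy": 0,"dz": 0,"rx": 0,"ry": 0,"rz": 0,"gripper": 5},
    {"dx": 0,"dy": 0,"dz": 0,"rx": 0,"ry": 0,"rz": 0,"gripper": 5},
    {"dx": 0,"dy": 0,"dz": -2.5,"rx": 0,"ry": 0,"rz": 0,"gripper": 5},
    {"dx": -3,"dy": 0,"dz": -3,"rx": 0,"ry": 0,"rz": 0,"gripper": 5},
    {"dx": -3,"dy": 0,"dz": -2,"rx": 0,"ry": 0,"rz": 0,"gripper": 5},
    {"dx": -3,"dy": 0,"dz": 0,"rx": 0,"ry": 0,"rz": 0,"gripper": 5}
  ]
}}

```text
time: 10.3
tool_pos: [0.5639, 0.2152, 0.1663]
eef_rot: [0.004, 0.547, 0.837, 0.004]
contact_force: [0.9, 0.1, 1.0]
gripper_width: 0.0497
gripper_force: 0.0
```

```bash
python3 w.py w5 "(200,50,360,170)" 5; python3 - <<'E'
from h import *
im=cv2.imread('pics/raw_w5.png').mean(2).round().astype(int)
print(im[78:108,224:236])
print('saddle col', im[78:112,268-30:268-26].mean(1).round())
print(im[78:112,264:268].mean(1).round())
E
```

```text
t 10.35 tcp [0.5653 0.2093 0.1643] th 113.43 F [ 2.5 -2.4 -0.1] w 0.0498 0.0
cm in tool axes now [11.85 -0.82 -8.65] rz 0.43
[[106  94  77  70  64  70  71  70  67 121 208 235]
 [107  98  82  75  72  74  73  70  67 123 209 236]
 [105  94  76  74  78  75  72  67  65 117 201 233]
 [108  97  80  77  76  70  68  69  64  98 157 190]
 [111 106  88  74  73  71  73  79  76  84 105 118]
 [112 105  90  78  71  70  85  91  90  92  92  92]
 [111  97  79  75  71  70  87  93  94  92  95  98]
 [105  92  73  68  72  71  87  93  92  93  90  94]
 [106  94  79  73  69  69  89  91  94  91  93  95]
 [107  99  88  77  70  67  88  87  90  89  90  92]
 [110  99  82  75  70  67  85  89  87  89  91  92]
 [109  99  83  88  93  74  84  88  90  91  88  83]
 [113 100 100 149 174 112  77  87  88  93  84  74]
 [ 92  86 121 214 240 152  79  85  87  85  80  61]
 [ 81  69 119 218 239 152  80  83  85  83  75  58]
 [ 80  68 117 197 220 134  77  74  63  58  61  57]
 [ 77  74 101 160 166 103  71  60  50  53  54  52]
 [ 70  67  68  94  97  70  69  61  52  54  53  53]
 [ 60  56  48  51  56  60  65  57  51  48  50  51]
 [ 57 
[... 214 characters left out ...]
6  70  65  65  52  48  50  52  54]
 [ 75  77  77  75  73  66  64  53  52  55  58  60]
 [ 73  73  75  79  75  71  65  60  60  68  92 102]
 [ 73  78  73  78  78  76  76  73  75  94 124 141]
 [ 74  79  79  82  82  82  83  81  81  99 129 153]
 [ 75  79  78  83  81  83  81  82  83  99 133 149]
 [ 79  79  80  82  82  83  82  81  80  99 132 152]]
saddle col [224. 182. 138. 107.  94.  94.  94.  88.  82.  84.  88.  84.  80.  76.
  72.  74.  78.  78.  76.  76.  72.  63.  56.  48.  62. 104. 143. 150.
 150. 150. 149. 149. 150. 150.]
[202. 201. 201. 193. 180. 173. 172. 170. 170. 170. 168. 168. 166. 167.
 166. 166. 168. 170. 171. 172. 170. 166. 143. 105.  94.  97. 104. 103.
 104. 103. 112. 148. 181. 190.]
```

```bash
python3 w.py w6 "(200,50,360,170)" 5; python3 - <<'E'
from h import *
import pickle
im=cv2.imread('pics/raw_w6.png');print(im.mean(2).round().astype(int)[78:108,221:231])
m,p,R=pickle.load(open('pics/w6.pkl','rb'))
g=im.mean(2)
y=np.array([-.400,.9165]);x=np.array([y[1],-y[0]]);o=np.array([.53985,.26325])
f=lambda u,v,z:(atz(m,u,v,z,True)[:2]-o)@y*1e3
b=np.clip(g[86:98,224:232]-110,0,None);v0=(b.sum(1)@np.arange(86,98))/b.sum();u0=(b.sum(0)@np.arange(224,232))/b.sum()
print('pointer px',u0,v0,'y',f(u0,v0,.056))
for u in(236,238,262,264,266): 
    c=g[74:110,u]; d=np.diff(c); print(u,74+d[:14].argmin()+.5,f(u,74+d[:14].argmin()+.5,.062),74+20+d[20:].argmax()+.5,f(u,94+d[20:].argmax()+.5,.062))
c=(-m['R'].T@m['t'])[:2]-o if hasattr(m['R'],'T') else 0; print('cam',c@y,'f',[f(224,v,.047) for v in(90,92,94,96,98)])
E
```

```text
t 10.4 tcp [0.5631 0.2114 0.1625] th 113.33 F [-0.1  0.1  0. ] w 0.0496 0.0
cm in tool axes now [11.59 -0.74 -8.78] rz 0.33
[[107 105 109 108 108  95  83  75  71  74]
 [107 108 106 106 105  92  75  70  68  73]
 [107 108 108 107 103  95  80  71  65  72]
 [111 110 108 110 109 105  84  79  68  72]
 [116 113 112 113 109 103  92 111  93  75]
 [116 118 112 115 109  97 128 178 164 103]
 [121 115 107 101  98  96 150 217 215 135]
 [119 106  94  83  77  83 147 215 210 131]
 [118 101  85  80  73  80 138 191 187 115]
 [114  97  76  76  77  78 107 147 139  94]
 [114  93  76  71  75  70  73  85  84  70]
 [110  96  71  63  61  57  55  48  54  57]
 [114 104  84  58  54  51  47  45  48  64]
 [115 116 105  75  56  43  46  47  49  64]
 [117 113 102  83  70  64  60  63  58  63]
 [108  94  85  77  75  72  75  73  73  62]
 [ 94  79  74  75  74  77  78  78  70  59]
 [ 82  77  75  72  73  75  80  79  73  64]
 [ 76  73  76  74  76  73  76  76  75  70]
 [ 75  72  76  74  76  74  73  78  77  79]
 [ 75  73  69  75  75  76  76  75  78  82]
 [ 77  78  82  78  80  76  79  79  83  80]
 [ 76  81  82  78  76  80  78  81  81  82]
 [ 80  80  84  82  78  82  81  83  81  82]
 [ 79  82  80  82  82  78  83  80  81  79]
 [ 75  79  82  77  81  81  85  83  79  74]
 [ 73  74  76  78  82  84  80  81  76  78]
 [ 79  76  78  79  82  80  84  76  79  78]
 [ 84  76  78  84  82  86  82  82  78  79]
 [ 93  76  77  78  82  81  81  82  82  79]]
pointer px 228.34415584415586 86.25714285714285 y 38.85856044380326
236 74.5 48.83454552457063 107.5 19.422305648665397
238 74.5 48.80887677341659 95.5 30.057099790516187
262 74.5 48.73908141672583 95.5 29.980325215946994
264 74.5 48.75310806876462 103.5 22.88031249030078
266 74.5 48.77019730947787 103.5 22.890882566871678
cam 0.019471414817558687 f [np.float64(36.06297598315812), np.float64(34.17804474124114), np.float64(32.294438214593654), np.float64(30.41198418591874), np.float64(28.53051085621861)]
```

```bash
python3 w.py w7; python3 - <<'E'
from h import *
import pickle
y=np.array([-.400,.9165]);o=np.array([.53985,.26325])
for n,us,ur in(('w4',(238,243),(228,231)),('w6',(236,241),(223,226)),('w7',(236,241),(223,226))):
    m,p,R=pickle.load(open(f'pics/{n}.pkl','rb')); g=cv2.imread(f'pics/raw_{n}.png').mean(2)
    f=lambda u,v,z:(atz(m,u,v,z,True)[:2]-o)@y*1e3
    print(n,p.round(4)); c=g[60:115,us[0]:us[1]].mean(1); print('sad 60..',c.round().astype(int)); r=g[76:104,ur[0]:ur[1]].mean(1); print('rib 76..',r.round().astype(int))
    print('y at v=60,115 z.062',f(us[0]+2,60,.062),f(us[0]+2,115,.062),' z.047 v=76,104',f(ur[0]+1,76,.047),f(ur[0]+1,104,.047))
E
```

```text
t 10.45 tcp [0.5613 0.2131 0.1612] th 113.39 F [ 0.6  0.5 -0. ] w 0.0498 0.0
cm in tool axes now [11.39 -0.65 -8.88] rz 0.39
w4 [0.5598 0.215  0.1589]
sad 60.. [222 222 222 222 220 220 220 222 220 221 221 221 222 222 221 222 222 221
 221 222 216 165 112 104 107 104  98  96  92  88  84  78  71  68  69  68
  68  67  63  58  57  56  57  81 119 141 144 144 144 143 144 144 143 143
 145]
rib 76.. [ 93  88  90  98  98  96 100 106 101  91  95 103 102  96  96  95  90  90
  85  73  60  51  59  71  78  77  77  78]
y at v=60,115 z.062 68.0704813376034 19.693292601844135  z.047 v=76,104 55.70110884634262 29.69919337476176
w6 [0.5631 0.2114 0.1625]
sad 60.. [235 235 235 235 235 235 235 235 235 235 235 225 210 191 154 120 110 104
  94  93  98  96  92  86  70  74  86  85  86  83  69  58  54  52  50  65
 106 140 150 150 152 151 151 150 151 150 149 157 184 208 226 233 234 234
 233]
rib 76.. [108 111 108 106 106 109 111 112 102  85  79  76  74  65  65  79  85  79
  74  74  75  75  73  80  78  81  81  80]
y at v=60,115 z.062 61.91801110790169 12.743478093741244  z.047 v=76,104 49.30917018087115 22.890262027231543
w7 [0.5613 0.2131 0.1612]
sad 60.. [224 223 223 223 223 222 222 222 222 221 220 219 220 219 220 221 219 182
 117 101 105 102  98 103  97  96  91  82  73  69  70  69  68  60  59  57
  57  52  50  71 117 141 146 145 145 143 142 141 142 142 141 157 197 210
 214]
rib 76.. [109 106 108 109 110 109 109 107 109 112 116 116 108  98  93  90  86  92
 100 103  94  82  78  74  73  76  76  80]
y at v=60,115 z.062 64.92926457240151 16.00155812937739  z.047 v=76,104 52.46635623014244 26.16961563543767
```

{"method": "step_arm", "body": {
  "commands": [
    {"dx": 3,"dy": 0,"dz": 0,"rx": 0,"ry": 0,"rz": 0,"gripper": 5},
    {"dx": 3,"dy": 0,"dz": 0,"rx": 0,"ry": 0,"rz": 0,"gripper": 5},
    {"dx": 3,"dy": 0,"dz": 1.5,"rx": 0,"ry": 0,"rz": 0,"gripper": 5},
    {"dx": 0,"dy": 0,"dz": 2,"rx": 0,"ry": 0,"rz": 0,"gripper": 5},
    {"dx": 0,"dy": 0,"dz": 2,"rx": 0,"ry": 0,"rz": 0,"gripper": 5},
    {"dx": 0,"dy": 0,"dz": 1.6,"rx": 0,"ry": 0,"rz": 0,"gripper": 5},
    {"dx": 0,"dy": 0,"dz": 0.3,"rx": 0,"ry": 0,"rz": 0,"gripper": 5},
    {"dx": 0,"dy": 0,"dz": 0,"rx": 0,"ry": 0,"rz": 0,"gripper": 5},
    {"dx": 0,"dy": 0,"dz": 0,"rx": 0,"ry": 0,"rz": 0,"gripper": 0.5},
    {"dx": 0,"dy": 0,"dz": 0,"rx": 0,"ry": 0,"rz": 0,"gripper": 0.5}
  ],
  "force": 40
}}

```text
time: 11.28
tool_pos: [0.5249, 0.2978, 0.0881]
eef_rot: [0.001, 0.548, 0.837, 0.001]
contact_force: [-0.7, -0.5, -0.3]
gripper_width: 0.0398
gripper_force: 0.0
```

{"method": "step_arm", "body": {
  "commands": [
    {"dx": 0,"dy": 0,"dz": 0,"rx": 0,"ry": 0,"rz": 0,"gripper": 0.5},
    {"dx": 0,"dy": 0,"dz": 0,"rx": 0,"ry": 0,"rz": 0,"gripper": 0.5},
    {"dx": 0,"dy": 0,"dz": 0,"rx": 0,"ry": 0,"rz": 0,"gripper": 0.5},
    {"dx": 0,"dy": 0,"dz": 0,"rx": 0,"ry": 0,"rz": 0,"gripper": 0.5},
    {"dx": 0,"dy": 0,"dz": 0,"rx": 0,"ry": 0,"rz": 0,"gripper": 0.5},
    {"dx": 0,"dy": 0,"dz": 0,"rx": 0,"ry": 0,"rz": 0,"gripper": 0.5},
    {"dx": 0,"dy": 0,"dz": 0,"rx": 0,"ry": 0,"rz": 0,"gripper": 0.5},
    {"dx": 0,"dy": 0,"dz": 0,"rx": 0,"ry": 0,"rz": 0,"gripper": 0.5},
    {"dx": 0,"dy": 0,"dz": 0,"rx": 0,"ry": 0,"rz": 0,"gripper": 0.5},
    {"dx": 0,"dy": 0,"dz": 0,"rx": 0,"ry": 0,"rz": 0,"gripper": 0.5}
  ]
}}

```text
time: 12.12
tool_pos: [0.5242, 0.2972, 0.0875]
eef_rot: [0.0, 0.548, 0.837, -0.0]
contact_force: [-0.9, -1.0, 5.6]
gripper_width: 0.0116
gripper_force: 40.0
```

```bash
python3 -c "
from h import *
for i in range(3): go([.5240,.2976,.0869],113.5); env.capture('wrist')"
```

```text
t 12.1167 tcp [0.5242 0.2972 0.0875] th 113.59 F [-0.9 -1.   5.6] w 0.0116 40.0
cm in tool axes now [ 0.05 -0.01  0.06] rz 0.09
t 12.1667 tcp [0.5242 0.2972 0.0874] th 113.6 F [-2.8 -1.3  5.2] w 0.0112 40.0
cm in tool axes now [ 0.04 -0.    0.05] rz 0.1
t 12.2167 tcp [0.5242 0.2972 0.0874] th 113.6 F [-2.1 -1.   5.7] w 0.012 40.0
cm in tool axes now [ 0.04 -0.01  0.05] rz 0.1
```

{"method": "step_arm", "body": {
  "commands": [
    {"dx": -0.1,"dy": 0,"dz": 0,"rx": 0,"ry": 0,"rz": 0,"gripper": 0.5},
    {"dx": -0.14,"dy": 0,"dz": 0,"rx": 0,"ry": 0,"rz": 0,"gripper": 0.5},
    {"dx": 0,"dy": 0,"dz": 0,"rx": 0,"ry": 0,"rz": 0,"gripper": 0.5},
    {"dx": 0,"dy": 0,"dz": 0,"rx": 0,"ry": 0,"rz": 0,"gripper": 0.5},
    {"dx": 0,"dy": 0,"dz": 0,"rx": 0,"ry": 0,"rz": 0,"gripper": 0.5},
    {"dx": 0,"dy": 0,"dz": 0,"rx": 0,"ry": 0,"rz": 0,"gripper": 0.5},
    {"dx": 0,"dy": 0,"dz": 0,"rx": 0,"ry": 0,"rz": 0,"gripper": 0.5},
    {"dx": 0,"dy": 0,"dz": 0,"rx": 0,"ry": 0,"rz": 0,"gripper": 0.5},
    {"dx": 0,"dy": 0,"dz": 0,"rx": 0,"ry": 0,"rz": 0,"gripper": 0.5},
    {"dx": 0,"dy": 0,"dz": 0,"rx": 0,"ry": 0,"rz": 0,"gripper": 0.5}
  ]
}}

```text
time: 13.1
tool_pos: [0.5246, 0.2963, 0.0874]
eef_rot: [-0.001, 0.548, 0.837, 0.001]
contact_force: [-2.2, 1.8, 6.1]
gripper_width: 0.0115
gripper_force: 40.0
```

```bash
python3 -c "
from h import *
for i in range(3): go([.5240,.2976,.0869],113.5); env.capture('wrist')"
```

```text
t 13.1 tcp [0.5246 0.2963 0.0874] th 113.6 F [-2.2  1.8  6.1] w 0.0115 40.0
cm in tool axes now [ 0.15 -0.    0.05] rz 0.1
t 13.15 tcp [0.5246 0.2963 0.0874] th 113.6 F [-3.7  2.   6.1] w 0.0118 40.0
cm in tool axes now [ 0.14 -0.    0.05] rz 0.1
t 13.2 tcp [0.5246 0.2963 0.0874] th 113.6 F [-2.9  2.3  5.8] w 0.0116 40.0
cm in tool axes now [ 0.15 -0.    0.06] rz 0.1
```

{"method": "step_arm", "body": {
  "commands": [
    {"dx": 0,"dy": 0,"dz": 0,"rx": 0,"ry": 0,"rz": 0,"gripper": 5},
    {"dx": 0,"dy": 0,"dz": 0,"rx": 0,"ry": 0,"rz": 0,"gripper": 5},
    {"dx": 0,"dy": 0,"dz": 0,"rx": 0,"ry": 0,"rz": 0,"gripper": 5},
    {"dx": 0,"dy": 0,"dz": -2,"rx": 0,"ry": 0,"rz": 0,"gripper": 5},
    {"dx": 0,"dy": 0,"dz": -3,"rx": 0,"ry": 0,"rz": 0,"gripper": 5},
    {"dx": -3,"dy": 0,"dz": -2.5,"rx": 0,"ry": 0,"rz": 0,"gripper": 5},
    {"dx": -3,"dy": 0,"dz": 0,"rx": 0,"ry": 0,"rz": 0,"gripper": 5},
    {"dx": -3,"dy": 0,"dz": 0,"rx": 0,"ry": 0,"rz": 0,"gripper": 5},
    {"dx": 0,"dy": 0,"dz": 0,"rx": 0,"ry": 0,"rz": 0,"gripper": 5},
    {"dx": 0,"dy": 0,"dz": 0,"rx": 0,"ry": 0,"rz": 0,"gripper": 5}
  ]
}}

```text
time: 14.08
tool_pos: [0.5616, 0.2112, 0.1616]
eef_rot: [-0.0, 0.549, 0.836, 0.0]
contact_force: [0.4, 1.1, -0.1]
gripper_width: 0.0503
gripper_force: 0.0
```

```bash
python3 w.py w8; python3 - <<'E'
from h import *
import pickle
y=np.array([-.400,.9165]);o=np.array([.53985,.26325])
n,us=('w8',(238,243))
m,p,R=pickle.load(open(f'pics/{n}.pkl','rb')); g=cv2.imread(f'pics/raw_{n}.png').mean(2)
f=lambda u,v,z:(atz(m,u,v,z,True)[:2]-o)@y*1e3
print(n,p.round(4)); c=g[70:110,us[0]:us[1]].mean(1); print('sad 70..',c.round().astype(int)); print(g[82:102,223:233].round().astype(int))
print('y at v=70,110 z.062',f(us[0]+2,70,.062),f(us[0]+2,110,.062),' z.047 v=82,102',f(227,82,.047),f(227,102,.047))
go([.438,-.219,.25],83.3)
E
```

```text
t 14.1333 tcp [0.5609 0.2123 0.1613] th 113.5 F [-0.2  0.   0.8] w 0.0498 0.0
cm in tool axes now [11.46 -0.58 -8.86] rz 0.5
w8 [0.5609 0.2123 0.1613]
sad 70.. [217 217 216 217 219 219 220 219 210 163 112 101 103  99  97  94  88  83
  79  73  73  73  68  66  63  59  58  58  57  56  58  90 134 144 143 142
 143 142 141 139]
[[106 108 108 110 114 108 105  85  75  76]
 [107 107 109 112 108 108  99  87  76  75]
 [114 109 109 109 109 109 103  96  82  77]
 [111 110 113 110 112 110 106  94  78  75]
 [122 116 114 113 112 114 109  86  78  78]
 [119 121 116 117 116 112 105  85  89 103]
 [122 122 118 112 107 101  87  82 123 167]
 [124 121 119 102  88  87  76  87 152 216]
 [122 122 118  90  83  77  70  92 165 222]
 [117 119 113  83  73  76  79 101 155 204]
 [116 120 114  85  73  70  77  83 121 159]
 [116 117 112  86  67  61  63  62  72  89]
 [114 114 114  91  74  59  53  46  43  56]
 [119 118 116 106  90  63  57  53  50  53]
 [120 124 116 109  87  69  62  64  65  65]
 [122 118 101  92  82  76  76  76  80  79]
 [116 104  85  78  75  74  78  75  78  78]
 [110  93  77  77  73  75  77  79  80  76]
 [102  83  74  75  74  77  76  78  78  79]
 [ 88  76  77  80  74  80  75  77  77  77]]
y at v=70,110 z.062 56.50551846420804 21.09026616312143  z.047 v=82,102 47.40155395853812 28.684167194445106
t 14.1333 tcp [0.5609 0.2123 0.1613] th 113.5 F [-0.2  0.   0.8] w 0.0498 0.0
cm in tool axes now [-34.64 -28.48  -8.87] rz 30.2
```

The stop is now at rail y ≈ 38.6 and the rib at ≈ 38.3, so it is set. Next is the wide holder, keeping clear of the shelf on the way.

{"method": "step_arm", "body": {
  "commands": [
    {"dx": 0,"dy": -1.5,"dz": -1,"rx": 0,"ry": 0,"rz": 0,"gripper": 5},
    {"dx": 0,"dy": -2.5,"dz": -1.5,"rx": 0,"ry": 0,"rz": 0,"gripper": 5},
    {"dx": 0,"dy": -3,"dz": -2,"rx": 0,"ry": 0,"rz": 0,"gripper": 5},
    {"dx": 0,"dy": -3,"dz": -1.5,"rx": 0,"ry": 0,"rz": 0,"gripper": 5},
    {"dx": 0,"dy": -3,"dz": 0,"rx": 0,"ry": 0,"rz": 0,"gripper": 5},
    {"dx": 0,"dy": 0,"dz": 0,"rx": 0,"ry": 0,"rz": 6,"gripper": 5},
    {"dx": 0,"dy": 0,"dz": 0,"rx": 0,"ry": 0,"rz": 6,"gripper": 5},
    {"dx": 0,"dy": 0,"dz": 0,"rx": 0,"ry": 0,"rz": 6,"gripper": 5},
    {"dx": 0,"dy": 0,"dz": 0,"rx": 0,"ry": 0,"rz": 6,"gripper": 5},
    {"dx": 0,"dy": 0,"dz": 0,"rx": 0,"ry": 0,"rz": 6.2,"gripper": 5}
  ]
}}

```text
time: 14.97
tool_pos: [0.441, 0.1618, 0.2215]
eef_rot: [-0.0, 0.748, 0.664, -0.0]
contact_force: [-0.1, -0.2, -0.5]
gripper_width: 0.0501
gripper_force: 0.0
```

```bash
python3 -c "
from h import *
go([.444,-.2205,.18],83.3)"
```

```text
t 14.9667 tcp [0.441  0.1618 0.2215] th 83.2 F [-0.1 -0.2 -0.5] w 0.0501 0.0
cm in tool axes now [-37.93   4.82   4.13] rz -0.1
```

{"method": "step_arm", "body": {
  "commands": [
    {"dx": -4.1,"dy": 0.5,"dz": 0,"rx": 0,"ry": 0,"rz": 0,"gripper": 5},
    {"dx": -4.1,"dy": 0.5,"dz": 0,"rx": 0,"ry": 0,"rz": 0,"gripper": 5},
    {"dx": -4.1,"dy": 0.5,"dz": 0,"rx": 0,"ry": 0,"rz": 0,"gripper": 5},
    {"dx": -4.1,"dy": 0.5,"dz": 0,"rx": 0,"ry": 0,"rz": 0,"gripper": 5},
    {"dx": -4.1,"dy": 0.5,"dz": 0,"rx": 0,"ry": 0,"rz": 0,"gripper": 5},
    {"dx": -4.1,"dy": 0.5,"dz": 0,"rx": 0,"ry": 0,"rz": 0,"gripper": 5},
    {"dx": -4.1,"dy": 0.5,"dz": 0,"rx": 0,"ry": 0,"rz": 0,"gripper": 5},
    {"dx": -4.1,"dy": 0.5,"dz": 0,"rx": 0,"ry": 0,"rz": 0,"gripper": 5},
    {"dx": -4.1,"dy": 0.5,"dz": 0,"rx": 0,"ry": 0,"rz": 0,"gripper": 5},
    {"dx": -4.1,"dy": 0.3,"dz": 0,"rx": 0,"ry": 0,"rz": 0,"gripper": 5}
  ]
}}

```text
time: 15.8
tool_pos: [0.4427, -0.2529, 0.2215]
eef_rot: [-0.0, 0.746, 0.666, 0.0]
contact_force: [0.6, -0.1, -0.3]
gripper_width: 0.0502
gripper_force: 0.0
```

{"method": "step_arm", "body": {
  "commands": [
    {"dx": -3,"dy": 0,"dz": 1,"rx": 0,"ry": 0,"rz": 0,"gripper": 5},
    {"dx": -2,"dy": 0,"dz": 1,"rx": 0,"ry": 0,"rz": 0,"gripper": 5},
    {"dx": 0,"dy": 0,"dz": 1,"rx": 0,"ry": 0,"rz": 0,"gripper": 5},
    {"dx": 0,"dy": 0,"dz": 1,"rx": 0,"ry": 0,"rz": 0,"gripper": 5},
    {"dx": 0,"dy": 0,"dz": 0,"rx": 0,"ry": 0,"rz": 0,"gripper": 5},
    {"dx": 0,"dy": 0,"dz": 0,"rx": 0,"ry": 0,"rz": 0,"gripper": 5},
    {"dx": 0,"dy": 0,"dz": 0,"rx": 0,"ry": 0,"rz": 0,"gripper": 5},
    {"dx": 0,"dy": 0,"dz": 0,"rx": 0,"ry": 0,"rz": 0,"gripper": 5},
    {"dx": 0,"dy": 0,"dz": 0,"rx": 0,"ry": 0,"rz": 0,"gripper": 5},
    {"dx": 0,"dy": 0,"dz": 0,"rx": 0,"ry": 0,"rz": 0,"gripper": 5}
  ]
}}

```text
time: 16.63
tool_pos: [0.4372, -0.3017, 0.1827]
eef_rot: [0.001, 0.746, 0.665, 0.0]
contact_force: [-0.8, -0.6, 0.9]
gripper_width: 0.0501
gripper_force: 0.0
```

```bash
python3 w.py w9 "(176,20,336,140)" 5
```

```text
t 16.6833 tcp [ 0.4371 -0.3018  0.1826] th 83.43 F [ 0.1  0.5 -0.3] w 0.0499 0.0
cm in tool axes now [62.1   0.19 -6.79] rz -29.57
```

View pics/w9.png

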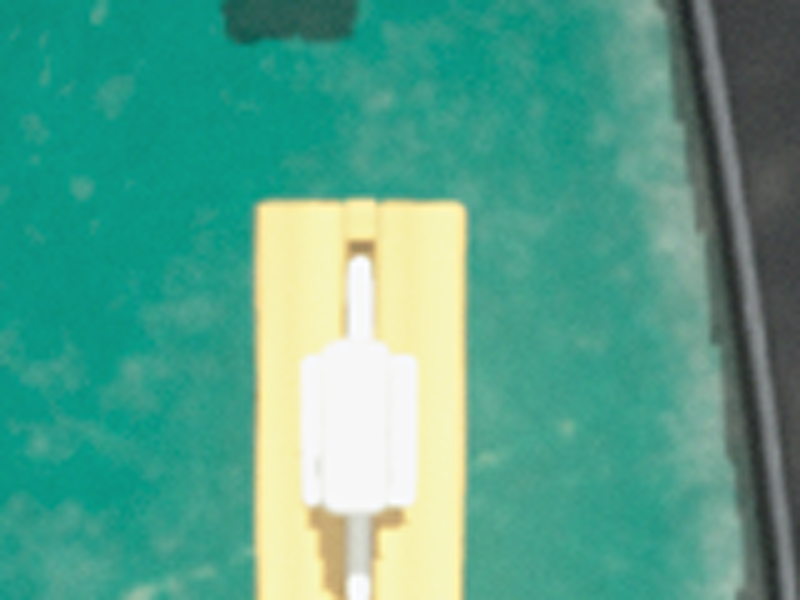

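The wide holder is seen from above: grip top at (323-389, 340-513), collar at (300-416, 352-507), blade end at (361,258) and the stand's end edge at row 203. Its direction matches the tool axis.

```bash
python3 - <<'E'
from h import *
import pickle
m,p,R=pickle.load(open('pics/w9.pkl','rb'))
f=lambda x,y,z:atz(m,176+x/5,20+y/5,z,True)
for n,a in dict(gT=(357,341,.09),gB=(357,512,.09),gL=(324,426,.09),gR=(389,426,.09),cT=(357,352,.046),cB=(357,507,.046),blT=(361,255,.036),stL=(256,205,.026),stR=(467,203,.026),stL2=(257,590,.026),stR2=(465,590,.026)).items(): print(n,f(*a).round(4))
go([.444,-.2205,.07],83.3)
E
```

```text
gT [ 0.4456 -0.2057  0.09  ]
gB [ 0.4422 -0.2348  0.09  ]
gL [ 0.4384 -0.2195  0.09  ]
gR [ 0.4493 -0.2208  0.09  ]
cT [ 0.4452 -0.2048  0.046 ]
cB [ 0.4416 -0.2357  0.046 ]
blT [ 0.4483 -0.184   0.036 ]
stL [ 0.4277 -0.169   0.026 ]
stR [ 0.4719 -0.1738  0.026 ]
stL2 [ 0.4179 -0.2517  0.026 ]
stR2 [ 0.4622 -0.2569  0.026 ]
t 16.6833 tcp [ 0.4371 -0.3018  0.1826] th 83.43 F [ 0.1  0.5 -0.3] w 0.0499 0.0
cm in tool axes now [ 8.16 -0.26 11.25] rz 0.13
```

{"method": "step_arm", "body": {
  "commands": [
    {"dx": 2.5,"dy": -0.25,"dz": 0,"rx": 0,"ry": 0,"rz": 0,"gripper": 5},
    {"dx": 3,"dy": 0,"dz": 0,"rx": 0,"ry": 0,"rz": 0,"gripper": 5},
    {"dx": 2.7,"dy": 0,"dz": 1,"rx": 0,"ry": 0,"rz": 0,"gripper": 5},
    {"dx": 0,"dy": 0,"dz": 2,"rx": 0,"ry": 0,"rz": 0,"gripper": 5},
    {"dx": 0,"dy": 0,"dz": 2,"rx": 0,"ry": 0,"rz": 0,"gripper": 5},
    {"dx": 0,"dy": 0,"dz": 2,"rx": 0,"ry": 0,"rz": 0,"gripper": 5},
    {"dx": 0,"dy": 0,"dz": 0,"rx": 0,"ry": 0,"rz": 0,"gripper": 5},
    {"dx": 0,"dy": 0,"dz": 0,"rx": 0,"ry": 0,"rz": 0,"gripper": 5},
    {"dx": 0,"dy": 0,"dz": 0,"rx": 0,"ry": 0,"rz": 0,"gripper": 5},
    {"dx": 0,"dy": 0,"dz": 0,"rx": 0,"ry": 0,"rz": 0,"gripper": 5}
  ]
}}

```text
time: 17.52
tool_pos: [0.4448, -0.2211, 0.1136]
eef_rot: [0.002, 0.747, 0.665, 0.0]
contact_force: [-0.3, -0.6, -0.2]
gripper_width: 0.0498
gripper_force: 0.0
```

```bash
python3 -c "
from h import *
go([.4439,-.2203,.07],83.4)"
```

```text
t 17.5167 tcp [ 0.4448 -0.2211  0.1136] th 83.38 F [-0.3 -0.6 -0.2] w 0.0498 0.0
cm in tool axes now [ 0.08 -0.11  4.36] rz -0.02
```

{"method": "step_arm", "body": {
  "commands": [
    {"dx": 0.1,"dy": -0.1,"dz": 1.5,"rx": 0,"ry": 0,"rz": 0,"gripper": 5},
    {"dx": 0,"dy": 0,"dz": 1.5,"rx": 0,"ry": 0,"rz": 0,"gripper": 5},
    {"dx": 0,"dy": 0,"dz": 1.3,"rx": 0,"ry": 0,"rz": 0,"gripper": 5},
    {"dx": 0,"dy": 0,"dz": 0,"rx": 0,"ry": 0,"rz": 0,"gripper": 3},
    {"dx": 0,"dy": 0,"dz": 0,"rx": 0,"ry": 0,"rz": 0,"gripper": 0.5},
    {"dx": 0,"dy": 0,"dz": 0,"rx": 0,"ry": 0,"rz": 0,"gripper": 0.5},
    {"dx": 0,"dy": 0,"dz": 0,"rx": 0,"ry": 0,"rz": 0,"gripper": 0.5},
    {"dx": 0,"dy": 0,"dz": 0,"rx": 0,"ry": 0,"rz": 0,"gripper": 0.5},
    {"dx": 0,"dy": 0,"dz": 0,"rx": 0,"ry": 0,"rz": 0,"gripper": 0.5},
    {"dx": 0,"dy": 0,"dz": 0,"rx": 0,"ry": 0,"rz": 0,"gripper": 0.5}
  ],
  "force": 40
}}

```text
time: 18.35
tool_pos: [0.4433, -0.2194, 0.0697]
eef_rot: [0.001, 0.747, 0.665, 0.0]
contact_force: [0.1, -0.1, 2.7]
gripper_width: 0.0118
gripper_force: 40.0
```

{"method": "step_arm", "body": {
  "commands": [
    {"dx": 0,"dy": 0,"dz": 0,"rx": 0,"ry": 0,"rz": 0,"gripper": 0.5},
    {"dx": 0,"dy": 0,"dz": 0,"rx": 0,"ry": 0,"rz": 0,"gripper": 0.5},
    {"dx": 0,"dy": 0,"dz": 0,"rx": 0,"ry": 0,"rz": 0,"gripper": 0.5},
    {"dx": 0,"dy": 0,"dz": 0,"rx": 0,"ry": 0,"rz": 0,"gripper": 0.5},
    {"dx": 0,"dy": 0,"dz": 0,"rx": 0,"ry": 0,"rz": 0,"gripper": 0.5},
    {"dx": 0,"dy": 0,"dz": 0,"rx": 0,"ry": 0,"rz": 0,"gripper": 0.5},
    {"dx": 0,"dy": 0,"dz": 0,"rx": 0,"ry": 0,"rz": 0,"gripper": 0.5},
    {"dx": 0,"dy": 0,"dz": 0,"rx": 0,"ry": 0,"rz": 0,"gripper": 0.5},
    {"dx": 0,"dy": 0,"dz": 0,"rx": 0,"ry": 0,"rz": 0,"gripper": 0.5},
    {"dx": 0,"dy": 0,"dz": 0,"rx": 0,"ry": 0,"rz": 0,"gripper": 0.5}
  ]
}}

```text
time: 19.18
tool_pos: [0.4433, -0.2194, 0.0697]
eef_rot: [0.001, 0.747, 0.665, 0.0]
contact_force: [-1.4, 1.0, 5.4]
gripper_width: 0.0118
gripper_force: 40.0
```

```bash
python3 -c "
from h import *
go([.4439,-.2203,.17],83.4)"
```

```text
t 19.1833 tcp [ 0.4433 -0.2194  0.0697] th 83.4 F [-1.4  1.   5.4] w 0.0118 40.0
cm in tool axes now [ -0.09   0.08 -10.03] rz -0.0
```

{"method": "step_arm", "body": {
  "commands": [
    {"dx": 0,"dy": 0,"dz": -0.7,"rx": 0,"ry": 0,"rz": 0,"gripper": 0.5},
    {"dx": 0,"dy": 0,"dz": -1.2,"rx": 0,"ry": 0,"rz": 0,"gripper": 0.5},
    {"dx": 0,"dy": 0,"dz": -1.6,"rx": 0,"ry": 0,"rz": 0,"gripper": 0.5},
    {"dx": 0,"dy": 0,"dz": -2,"rx": 0,"ry": 0,"rz": 0,"gripper": 0.5},
    {"dx": 0,"dy": 0,"dz": -2,"rx": 0,"ry": 0,"rz": 0,"gripper": 0.5},
    {"dx": 0,"dy": 0,"dz": -2,"rx": 0,"ry": 0,"rz": 0,"gripper": 0.5},
    {"dx": 0,"dy": 0,"dz": -2,"rx": 0,"ry": 0,"rz": 0,"gripper": 0.5},
    {"dx": 0,"dy": 0,"dz": -2,"rx": 0,"ry": 0,"rz": 0,"gripper": 0.5},
    {"dx": 0,"dy": 0,"dz": -0.5,"rx": 0,"ry": 0,"rz": 0,"gripper": 0.5},
    {"dx": 0,"dy": 0,"dz": 0,"rx": 0,"ry": 0,"rz": 0,"gripper": 0.5}
  ]
}}

```text
time: 20.02
tool_pos: [0.4437, -0.2197, 0.2105]
eef_rot: [0.002, 0.747, 0.665, 0.0]
contact_force: [0.4, -0.7, -1.1]
gripper_width: 0.012
gripper_force: 40.0
```

{"method": "step_arm", "body": {
  "commands": [
    {"dx": 2,"dy": -0.3,"dz": 0,"rx": 0,"ry": 0,"rz": 0,"gripper": 0.5},
    {"dx": 3.5,"dy": -0.5,"dz": 0,"rx": 0,"ry": 0,"rz": 0,"gripper": 0.5},
    {"dx": 4,"dy": -0.5,"dz": 0,"rx": 0,"ry": 0,"rz": 0,"gripper": 0.5},
    {"dx": 4,"dy": -0.5,"dz": 0,"rx": 0,"ry": 0,"rz": 0,"gripper": 0.5},
    {"dx": 4,"dy": -0.5,"dz": 0,"rx": 0,"ry": 0,"rz": 0,"gripper": 0.5},
    {"dx": 4,"dy": -0.5,"dz": 0,"rx": 0,"ry": 0,"rz": 0,"gripper": 0.5},
    {"dx": 4,"dy": -0.5,"dz": 0,"rx": 0,"ry": 0,"rz": 0,"gripper": 0.5},
    {"dx": 4,"dy": -0.5,"dz": 0,"rx": 0,"ry": 0,"rz": 0,"gripper": 0.5},
    {"dx": 4,"dy": -0.5,"dz": 0,"rx": 0,"ry": 0,"rz": 0,"gripper": 0.5},
    {"dx": 4,"dy": -0.5,"dz": 0,"rx": 0,"ry": 0,"rz": 0,"gripper": 0.5}
  ]
}}

```text
time: 20.85
tool_pos: [0.4365, 0.1607, 0.207]
eef_rot: [-0.001, 0.747, 0.665, -0.001]
contact_force: [-0.0, -0.2, -0.7]
gripper_width: 0.012
gripper_force: 40.0
```

{"method": "step_arm", "body": {
  "commands": [
    {"dx": 2,"dy": 0,"dz": 0,"rx": 0,"ry": 0,"rz": 0,"gripper": 0.5},
    {"dx": 0,"dy": 0,"dz": 0,"rx": 0,"ry": 0,"rz": -3,"gripper": 0.5},
    {"dx": 0,"dy": 0,"dz": 0,"rx": 0,"ry": 0,"rz": -5,"gripper": 0.5},
    {"dx": 0,"dy": 0,"dz": 0,"rx": 0,"ry": 0,"rz": -6,"gripper": 0.5},
    {"dx": 0,"dy": 0,"dz": 0,"rx": 0,"ry": 0,"rz": -6,"gripper": 0.5},
    {"dx": 0,"dy": 0,"dz": 0,"rx": 0,"ry": 0,"rz": -6,"gripper": 0.5},
    {"dx": 0,"dy": 0,"dz": 0,"rx": 0,"ry": 0,"rz": -4.1,"gripper": 0.5},
    {"dx": 0,"dy": 0,"dz": 0,"rx": 0,"ry": 0,"rz": 0,"gripper": 0.5},
    {"dx": 0,"dy": 0,"dz": 0,"rx": 0,"ry": 0,"rz": 0,"gripper": 0.5},
    {"dx": 0,"dy": 0,"dz": 0,"rx": 0,"ry": 0,"rz": 0,"gripper": 0.5}
  ]
}}

```text
time: 21.68
tool_pos: [0.4399, 0.1787, 0.2078]
eef_rot: [-0.001, 0.549, 0.836, -0.001]
contact_force: [-0.4, -0.4, -0.0]
gripper_width: 0.0118
gripper_force: 40.0
```

```bash
python3 -c "
from h import *
go([.53985+.4*.0105,.26325-.9165*.0105,.18],113.5)"
```

```text
t 21.6833 tcp [0.4399 0.1787 0.2078] th 113.4 F [-0.4 -0.4 -0. ] w 0.0118 40.0
cm in tool axes now [ 2.74 12.54  2.76] rz -0.1
```

{"method": "step_arm", "body": {
  "commands": [
    {"dx": 0,"dy": 1,"dz": 0,"rx": 0,"ry": 0,"rz": 0,"gripper": 0.5},
    {"dx": 0.7,"dy": 2,"dz": 0,"rx": 0,"ry": 0,"rz": 0,"gripper": 0.5},
    {"dx": 1,"dy": 2.5,"dz": 0,"rx": 0,"ry": 0,"rz": 0,"gripper": 0.5},
    {"dx": 1,"dy": 2.5,"dz": 0.5,"rx": 0,"ry": 0,"rz": 0,"gripper": 0.5},
    {"dx": 0,"dy": 2.5,"dz": 1,"rx": 0,"ry": 0,"rz": 0,"gripper": 0.5},
    {"dx": 0,"dy": 1.5,"dz": 1,"rx": 0,"ry": 0,"rz": -0.1,"gripper": 0.5},
    {"dx": 0,"dy": 0.5,"dz": 0.3,"rx": 0,"ry": 0,"rz": 0,"gripper": 0.5},
    {"dx": 0,"dy": 0,"dz": 0,"rx": 0,"ry": 0,"rz": 0,"gripper": 0.5},
    {"dx": 0,"dy": 0,"dz": 0,"rx": 0,"ry": 0,"rz": 0,"gripper": 0.5},
    {"dx": 0,"dy": 0,"dz": 0,"rx": 0,"ry": 0,"rz": 0,"gripper": 0.5}
  ]
}}

```text
time: 22.52
tool_pos: [0.544, 0.2532, 0.1813]
eef_rot: [0.0, 0.548, 0.837, 0.0]
contact_force: [0.0, -0.5, 0.1]
gripper_width: 0.0115
gripper_force: 40.0
```

```bash
python3 w.py w10 "(150,40,370,205)" 3.6; python3 -c "
from h import *
go([.53985+.4*.0105,.26325-.9165*.0105,.13],113.5)"
```

```text
t 22.5667 tcp [0.5441 0.2532 0.1816] th 113.57 F [-0.1 -0.2  0.5] w 0.0119 40.0
cm in tool axes now [ 7.03 -0.65 -6.84] rz 0.57
t 22.5667 tcp [0.5441 0.2532 0.1816] th 113.57 F [-0.1 -0.2  0.5] w 0.0119 40.0
cm in tool axes now [0.04 0.01 5.16] rz 0.07
```

View pics/w10.png

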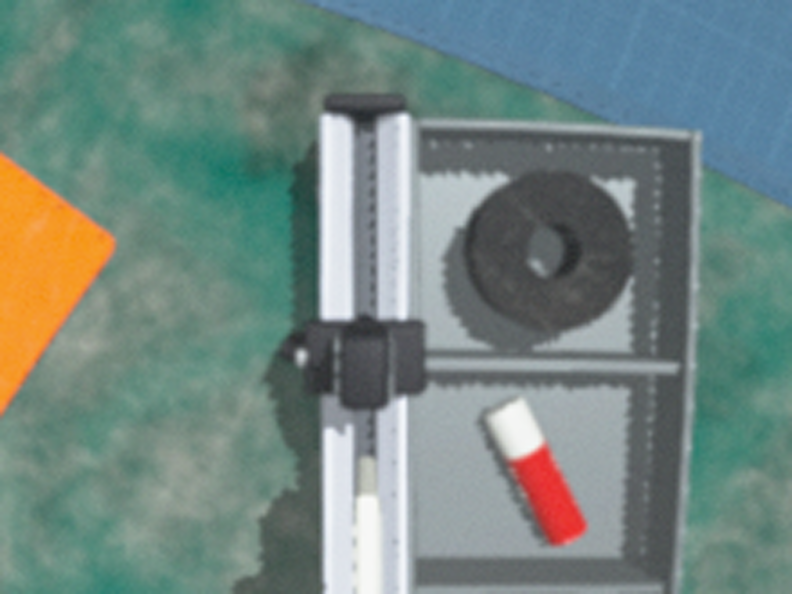

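The holder's blade hangs over the slot at column 368. Its lower corner is at (368,458) and the stop's saddle is at rows 320-393. I'll check the blade end and slot numerically.

```bash
python3 - <<'E'
from h import *
import pickle
m,p,R=pickle.load(open('pics/w10.pkl','rb'))
y=np.array([-.400,.9165]);x=np.array([y[1],-y[0]]);o=np.array([.53985,.26325])
zb=p[2]-.0637
for n,a in dict(bladelow=(368,458,zb),bladeup=(368,495,zb+.034),bladetopmid=(368,540,zb+.036),tcp=None,sad1=(330,320,.062),sad2=(330,393,.062),point=(299,355,.056),slot=(369,200,.05),slot2=(368,440,.05),slotL=(355,200,.046),slotR=(379,200,.046)).items():
    q=(atz(m,150+a[0]/3.6,40+a[1]/3.6,a[2],True) if a else p)[:2]-o; print(n,(q@x*1e3).round(1),(q@y*1e3).round(1))
E
```

```text
bladelow 0.8 22.6
bladeup 0.7 22.4
bladetopmid 0.7 14.4
tcp -0.1 -10.9
sad1 -9.0 48.5
sad2 -9.1 29.1
point -17.5 38.7
slot 1.3 80.6
slot2 1.0 14.3
slotL -2.5 80.8
slotR 4.0 80.8
```

{"method": "step_arm", "body": {
  "commands": [
    {"dx": 0,"dy": 0,"dz": 0.8,"rx": 0,"ry": 0,"rz": 0,"gripper": 0.5},
    {"dx": 0,"dy": 0,"dz": 1.2,"rx": 0,"ry": 0,"rz": 0,"gripper": 0.5},
    {"dx": 0,"dy": 0,"dz": 1.2,"rx": 0,"ry": 0,"rz": 0,"gripper": 0.5},
    {"dx": 0,"dy": 0,"dz": 1.2,"rx": 0,"ry": 0,"rz": 0,"gripper": 0.5},
    {"dx": 0,"dy": 0,"dz": 0.8,"rx": 0,"ry": 0,"rz": 0,"gripper": 0.5},
    {"dx": 0,"dy": 0,"dz": 0.4,"rx": 0,"ry": 0,"rz": 0,"gripper": 0.5},
    {"dx": 0,"dy": 0,"dz": 0.4,"rx": 0,"ry": 0,"rz": 0,"gripper": 0.5},
    {"dx": 0,"dy": 0,"dz": 0.4,"rx": 0,"ry": 0,"rz": 0,"gripper": 0.5},
    {"dx": 0,"dy": 0,"dz": 0.3,"rx": 0,"ry": 0,"rz": 0,"gripper": 0.5},
    {"dx": 0,"dy": 0,"dz": 0.3,"rx": 0,"ry": 0,"rz": 0,"gripper": 0.5}
  ]
}}

```text
time: 23.4
tool_pos: [0.5448, 0.2536, 0.111]
eef_rot: [0.0, 0.548, 0.837, 0.0]
contact_force: [0.3, -0.9, -0.9]
gripper_width: 0.0114
gripper_force: 40.0
```

```bash
python3 -c "
from h import *
go([.53985+.4*.0105,.26325-.9165*.0105,.0957],113.5)"
```

```text
t 23.4 tcp [0.5448 0.2536 0.111 ] th 113.59 F [ 0.3 -0.9 -0.9] w 0.0114 40.0
cm in tool axes now [ 0.04 -0.07  1.53] rz 0.09
```

{"method": "step_arm", "body": {
  "commands": [
    {"dx": 0,"dy": 0,"dz": 0.2,"rx": 0,"ry": 0,"rz": 0,"gripper": 0.5},
    {"dx": 0,"dy": 0,"dz": 0.2,"rx": 0,"ry": 0,"rz": 0,"gripper": 0.5},
    {"dx": 0,"dy": 0,"dz": 0.2,"rx": 0,"ry": 0,"rz": 0,"gripper": 0.5},
    {"dx": 0,"dy": 0,"dz": 0.2,"rx": 0,"ry": 0,"rz": 0,"gripper": 0.5},
    {"dx": 0,"dy": 0,"dz": 0.2,"rx": 0,"ry": 0,"rz": 0,"gripper": 0.5},
    {"dx": 0,"dy": 0,"dz": 0,"rx": 0,"ry": 0,"rz": 0,"gripper": 0.5},
    {"dx": 0,"dy": 0,"dz": 0,"rx": 0,"ry": 0,"rz": 0,"gripper": 0.5},
    {"dx": 0,"dy": 0,"dz": 0,"rx": 0,"ry": 0,"rz": 0,"gripper": 0.5},
    {"dx": 0,"dy": 0,"dz": 0,"rx": 0,"ry": 0,"rz": 0,"gripper": 0.5},
    {"dx": 0,"dy": 0,"dz": 0,"rx": 0,"ry": 0,"rz": 0,"gripper": 0.5}
  ]
}}

```text
time: 24.23
tool_pos: [0.5446, 0.2535, 0.1013]
eef_rot: [0.0, 0.548, 0.837, 0.0]
contact_force: [-1.2, -0.4, 2.8]
gripper_width: 0.0119
gripper_force: 40.0
```

```bash
python3 -c "
from h import *
go([.53985+.4*.0105,.26325-.9165*.0105,.0957],113.5)"
```

```text
t 24.2333 tcp [0.5446 0.2535 0.1013] th 113.59 F [-1.2 -0.4  2.8] w 0.0119 40.0
cm in tool axes now [ 0.03 -0.04  0.56] rz 0.09
```

{"method": "step_arm", "body": {
  "commands": [
    {"dx": 0,"dy": 0,"dz": 0.15,"rx": 0,"ry": 0,"rz": 0,"gripper": 0.5},
    {"dx": 0,"dy": 0,"dz": 0.15,"rx": 0,"ry": 0,"rz": 0,"gripper": 0.5},
    {"dx": 0,"dy": 0,"dz": 0.15,"rx": 0,"ry": 0,"rz": 0,"gripper": 0.5},
    {"dx": 0,"dy": 0,"dz": 0.15,"rx": 0,"ry": 0,"rz": 0,"gripper": 0.5},
    {"dx": 0,"dy": 0,"dz": 0,"rx": 0,"ry": 0,"rz": 0,"gripper": 0.5},
    {"dx": 0,"dy": 0,"dz": 0,"rx": 0,"ry": 0,"rz": 0,"gripper": 0.5},
    {"dx": 0,"dy": 0,"dz": 0,"rx": 0,"ry": 0,"rz": 0,"gripper": 0.5},
    {"dx": 0,"dy": 0,"dz": 0,"rx": 0,"ry": 0,"rz": 0,"gripper": 0.5},
    {"dx": 0,"dy": 0,"dz": 0,"rx": 0,"ry": 0,"rz": 0,"gripper": 0.5},
    {"dx": 0,"dy": 0,"dz": 0,"rx": 0,"ry": 0,"rz": 0,"gripper": 0.5}
  ]
}}

```text
time: 25.07
tool_pos: [0.5447, 0.2536, 0.0961]
eef_rot: [0.0, 0.548, 0.837, 0.0]
contact_force: [-3.0, -1.1, 8.2]
gripper_width: 0.0116
gripper_force: 40.0
```

```bash
python3 -c "
from h import *
go([.53985+.4*.0105,.26325-.9165*.0105,.0957],113.5)"
```

```text
t 25.0667 tcp [0.5447 0.2536 0.0961] th 113.6 F [-3.  -1.1  8.2] w 0.0116 40.0
cm in tool axes now [ 0.03 -0.06  0.04] rz 0.1
```

{"method": "step_arm", "body": {
  "commands": [
    {"dx": 0,"dy": -0.05,"dz": 0.1,"rx": 0,"ry": 0,"rz": 0,"gripper": 0.5},
    {"dx": 0,"dy": 0,"dz": 0.1,"rx": 0,"ry": 0,"rz": 0,"gripper": 0.5},
    {"dx": 0,"dy": 0,"dz": 0,"rx": 0,"ry": 0,"rz": 0,"gripper": 0.5},
    {"dx": 0,"dy": 0,"dz": 0,"rx": 0,"ry": 0,"rz": 0,"gripper": 0.5},
    {"dx": 0,"dy": 0,"dz": 0,"rx": 0,"ry": 0,"rz": 0,"gripper": 0.5},
    {"dx": 0,"dy": 0,"dz": 0,"rx": 0,"ry": 0,"rz": 0,"gripper": 0.5},
    {"dx": 0,"dy": 0,"dz": 0,"rx": 0,"ry": 0,"rz": 0,"gripper": 0.5},
    {"dx": 0,"dy": 0,"dz": 0,"rx": 0,"ry": 0,"rz": 0,"gripper": 0.5},
    {"dx": 0,"dy": 0,"dz": 0,"rx": 0,"ry": 0,"rz": 0,"gripper": 0.5},
    {"dx": 0,"dy": 0,"dz": 0,"rx": 0,"ry": 0,"rz": 0,"gripper": 0.5}
  ]
}}

```text
time: 25.9
tool_pos: [0.5447, 0.2536, 0.0956]
eef_rot: [0.001, 0.548, 0.837, 0.001]
contact_force: [-4.6, 0.1, 14.2]
gripper_width: 0.012
gripper_force: 40.0
```

```bash
python3 -c "
from h import *
go([.53985+.4*.0105,.26325-.9165*.0105,.0957],113.5)"
```

```text
t 25.9 tcp [0.5447 0.2536 0.0956] th 113.6 F [-4.6  0.1 14.2] w 0.012 40.0
cm in tool axes now [ 0.03 -0.06 -0.01] rz 0.1
```

{"method": "step_arm", "body": {
  "commands": [
    {"dx": 0,"dy": -0.05,"dz": 0.1,"rx": 0,"ry": 0,"rz": 0,"gripper": 0.5},
    {"dx": 0,"dy": 0,"dz": 0.05,"rx": 0,"ry": 0,"rz": 0,"gripper": 0.5},
    {"dx": 0,"dy": 0,"dz": 0,"rx": 0,"ry": 0,"rz": 0,"gripper": 0.5},
    {"dx": 0,"dy": 0,"dz": 0,"rx": 0,"ry": 0,"rz": 0,"gripper": 0.5},
    {"dx": 0,"dy": 0,"dz": 0,"rx": 0,"ry": 0,"rz": 0,"gripper": 0.5},
    {"dx": 0,"dy": 0,"dz": 0,"rx": 0,"ry": 0,"rz": 0,"gripper": 0.5},
    {"dx": 0,"dy": 0,"dz": 0,"rx": 0,"ry": 0,"rz": 0,"gripper": 0.5},
    {"dx": 0,"dy": 0,"dz": 0,"rx": 0,"ry": 0,"rz": 0,"gripper": 0.5},
    {"dx": 0,"dy": 0,"dz": 0,"rx": 0,"ry": 0,"rz": 0,"gripper": 0.5},
    {"dx": 0,"dy": 0,"dz": 0,"rx": 0,"ry": 0,"rz": 0,"gripper": 0.5}
  ]
}}

```text
time: 26.73
tool_pos: [0.5448, 0.2535, 0.0955]
eef_rot: [0.001, 0.548, 0.837, 0.001]
contact_force: [-5.1, -3.0, 19.4]
gripper_width: 0.0117
gripper_force: 40.0
```

```bash
python3 w.py w11; python3 - <<'E'
from h import *
import pickle
m,p,R=pickle.load(open('pics/w11.pkl','rb'));g=cv2.imread('pics/raw_w11.png').mean(2)
y=np.array([-.400,.9165]);x=np.array([y[1],-y[0]]);o=np.array([.53985,.26325])
print(p,env.state()['contact_force'])
def px(X,Y,z):
    P=np.array([*(o+x*X+y*Y),z]);c=np.array(m['R'])@P+m['t'];r=np.hypot(c[0],c[1]);a=np.arctan2(r,c[2]);return m['fx']*a*c[0]/r+m['cx'],m['fy']*a*c[1]/r+m['cy']
for X in(-9,-11,10): # sample image brightness along rail y at saddle-top height
    Y=np.arange(54,20,-1.); print(X,[int(g[int(round(v)),int(round(u))]) for u,v in(px(X,a,.062)for a in Y)])
Y=np.arange(40,5,-1.);print('slot',[int(g[int(round(v)),int(round(u))]) for u,v in(px(0,a,.062)for a in Y)])
Y=np.arange(48,28,-1.);print('rib',[int(g[int(round(v)),int(round(u))]) for u,v in(px(-23,a,.047)for a in Y)])
E
```

```text
t 26.7833 tcp [0.5448 0.2535 0.0955] th 113.61 F [-5.  -2.  19.6] w 0.0117 40.0
cm in tool axes now [  7.02  -0.68 -15.45] rz 0.61
[0.54475302 0.25353929 0.09554819] [-5.03361776 -1.97225181 19.55942441]
-9 [120, 117, 113, 118, 121, 115, 108, 101, 110, 116, 118, 127, 120, 123, 124, 124, 117, 105, 107, 108, 107, 110, 103, 81, 105, 162, 161, 153, 143, 144, 156, 161, 167, 166]
-11 [118, 123, 130, 123, 123, 125, 124, 116, 116, 103, 107, 110, 106, 107, 111, 103, 78, 81, 161, 162, 156, 146, 146, 145, 153, 134, 162, 166, 167, 166, 173, 170, 170, 133]
10 [127, 127, 130, 123, 123, 126, 124, 129, 125, 126, 126, 129, 129, 127, 125, 125, 123, 123, 122, 123, 123, 128, 124, 125, 128, 130, 122, 123, 125, 115, 128, 121, 133, 139]
slot [102, 102, 110, 110, 110, 110, 110, 110, 110, 110, 110, 110, 110, 110, 110, 110, 110, 117, 117, 117, 117, 117, 117, 117, 119, 119, 119, 119, 121, 121, 124, 129, 129, 133, 135]
rib [171, 167, 169, 132, 132, 135, 133, 139, 135, 137, 136, 76, 108, 124, 121, 121, 108, 146, 143, 126]
```

The holder is pressed onto the hard stop: TCP height is 95.5 mm against 95.7 mm predicted for fully home, with about 19 N of push. The blade end is at rail y ≈ 23 and the stop's side at ≈ 28.6, so the gap is about 5 mm and the stop was not touched. I'm handing it in while it is held.

```bash
python3 -c "
from workcell import env
print(env.sign_off())"
```

```text
the job is handed in; nothing more can be done
None
```

I slid the stop onto the mark (measured offset about 0.4 mm) and pushed the wide holder in upright to its right, about 5 mm away; I handed the job in with it held pressed home at about 19 N, with the stop's final position taken from before insertion because the gripper blocked a last look.

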